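# Raise the jig's counterweighted drop gate and slide the disc home

## Robot

A 7-joint arm with a two-finger parallel gripper is mounted at the origin on a cart in front of the work surface, level with it; the furniture and walls round the work are solid. World frame = base frame: x ahead of the robot, y to its left, z up, the work surface at z = 0. Lengths are in mm, angles in rad, forces in N, time in s.
With the tool pointing down it reaches from about 400 to 875 mm from the base axis. Payload 4.4 kg.
Tool frame: the origin (TCP) lies midway between the tips of the shut fingers; the grasp point (between the pads) lies 19 mm behind it; x points along the fingers, z is the direction in which the jaws open and shut, and the axes are right-handed (so a half turn about x gives the same grasp; the last joint's range is limited). The gripper opens to 85 mm and grips with 20 to 120 N. Pads are 22 mm wide; open, the fingers measure 114 mm over their backs; the gripper's body (76 mm by 85 mm) begins 54 mm behind the grasp point. The pads swing forward as they close: fully open they stand 13 mm farther back than shut.
Start: joints at [-1.328, 0.628, 0.038, 1.517, -0.027, 0.996, -0.02], TCP at [197.52, 619.277, 201.313] pointing down, gripper open.
Joint ranges: [-3.06, 3.06], [-0.37, 2.12], [-1.25, 1.32], [0.18, 2.47], [-1.1, 4.24], [0.23, 1.98], [-2.94, 2.94]. Speed limits (rad/s): [2.57, 2.57, 3.14, 3.14, 3.14, 3.14, 3.14].

## Interface

Orientations are given as [roll, pitch, yaw] about the fixed x, y, z axes, in that order (R = Rz(yaw) Ry(pitch) Rx(roll)).
In Python, from cell import ctrl gives the robot as it stands. The module is installed in compiled form; this text tells all that it offers.
- The arm moves only by the tool servo_tool, never from a script. Its argument "rows" is a list of rows, each an object of numbers: "dx", "dy", "dz": the shift along the tool's x, y, z in units of 750 mm (1.0 is 750 mm); "wx", "wy", "wz": the turn, a rotation vector about the tool's x, y, z in units of 6 degrees (1.0 is 6 degrees); "fingers": the closure, from 0 (fully open) to 1 (shut). In form: [{"dx": .., "dy": .., "dz": .., "wx": .., "wy": .., "wz": .., "fingers": ..}, ...]. A call has 1 to 5 rows; each row shifts and turns the commanded pose from where the row before left it, along the tool's axes as they then stand; what a row does not reach is not made up. A row lasts 1/8 s, in which the tool goes at most 62.5 mm and 10.7 degrees, less where a joint would pass 70% of its speed; a pose out of reach is approached as far as the arm can. A call with a number of a shift or a turn outside -1 to 1 is refused whole. A call with a gripper value outside its range is refused whole. The fingers move at their own pace and stop on an object; the grip force is fixed at half the most. Time passes only in rows, so rows that do not move let the fingers close. It gives the time, the measured TCP pose, the force and the opening at its end, in the units of the state.
- ctrl.read_state(): the state, without advancing time (a new reading comes with each control period).
- ctrl.get_image(name): name is "side" or "top"; returns the picture (480x640x3 uint8, red, green, blue); there is no depth.
- ctrl.camera_info(name): a dict with "fovy" (degrees; the focal length in pixels is half the picture's height over the tangent of half this angle, whatever the lens; pixels are square), "cx", "cy" (the principal point, pixels), "k1" (the pictures are not rectified: a ray, as slopes to the right and down, at radius r is drawn at 1 + k1 r^2 times it, then the intrinsics apply), "R" (3x3) and "t" (3): a world point X has camera coordinates R X + t. Camera axes: x right, y down, z forward; pixel columns grow to the right and rows downward; lengths in mm; the calibration is good to about 2 mm. A picture is of the moment at which its call begins. camera_info takes no time and is no camera call.
- ctrl.finish_job(): hands the job in, once; it reports no verdict.
Trained networks look in the newest picture that a camera, given by its name, has taken for a name from the list of things; names that differ only in an ending like _2 or _b are one class to them, and where a whole thing is asked for, a point or a joint stands for the part that bears it (a point fixed in the world has none). Each returns a list of dicts, best first, with "conf" (0 to 1); they miss things now and then, are a little off and sometimes report something else, mostly with a low value. They report only what shows in the picture. A call takes as long as a camera call.
- ctrl.search_frame(label, camera): "extent" ([centre column, centre row, width, height] in pixels, round what is visible of it).
- ctrl.silhouettes(label, camera): "region" (480x640 bool, what is visible of it) and "extent" ([centre column, centre row, width, height] in pixels, round what is visible of it).
- ctrl.mark_of(label, camera): "point" ([column, row] in pixels: a listed point, or the origin of a listed thing).
The state is a dict: "clock": time; "qpos": joint angles; "qd": joint speeds; "tau": joint torques, N m; "eef_pos": TCP position; "tool_rot": TCP orientation; "force": force on the tool from outside, world axes, zero at the start; "torque": the same for the moment, N m; "width": finger opening in mm.
Only numpy, scipy, OpenCV 4.12 (cv2) and the standard library are available. Lean on these libraries where they do the work, as an engineer would, in place of code of your own. Each camera call takes 0.05 s, during which the arm holds its last target.

## Task

The drop gate of the small wooden drilling jig is down. Push its counterweighted arm up by the yellow cross bar, past its balance point, so that it falls back and stays raised by itself; then, with the fingertips, slide the sawn branch disc along the jig's channel until it rests against the end stop. Only push, gently: do not grip the arm or the disc, do not lift the disc, leave the other things on the bench where they are, and finish clear of everything.

Things in the scene. Friction and masses are not known exactly. Their poses are not given: they have to be found in the camera images.
- jig: Drilling jig fixed to the bench: plywood board 310x110 mm, 18 mm thick, from x = -225 to +85 mm. Origin on the bench top below the gate's hinge; x points along the channel from its open end (near the robot) to the end stop, y left, z up. The channel is 63 mm wide between rails 8 mm high. Two steel hinge posts, 110 mm high, at x = 0, y = +-34 mm.
- hinge (a point): Middle of the gate arm's hinge line, 90 mm above the bench. The hinge line is level, along the jig's y.
- barrier (a joint): Angle of the green gate arm, rad. 0 = down: it slopes 15 degrees up from the hinge towards the open end, its gate plate shutting the channel at the jig's x = -100 mm. Grows as the bar is pushed up and back, to 1.9 = raised, 34 degrees beyond upright. The steel counterweight above the hinge balances at about 0.72; beyond, it carries the arm over. Damped; about 2 N at the bar move it.
- cross_bar (a point): Middle of the yellow cross bar at the arm's free end: round, 16 mm thick, 90 mm long, along the jig's y, 175 mm from the hinge line. With the gate down it is about 135 mm above the bench, at the jig's x = -169 mm, with free space below it down to the disc. With the arm raised, the gate plate's lowest edge stands at x = -28 mm, about 205 mm above the bench.
- disc_center (a point): Centre of the sawn branch disc: wood, 57 mm across, 18 mm thick, lying flat and loose in the channel before the gate (its underside 18 mm, its centre 27 mm above the bench).
- disc_home (a point): Where the disc's centre is when it rests against the end stop, a dark wooden cross block 20 mm high on the board: x = -58.5 mm, y = 0 in the jig's frame, 27 mm above the bench. The stop's near face is at x = -30 mm.
- stain_jar: Bystander: brown jar with a black cap, 56 mm across, 82 mm high; origin under its centre.
- powder_tin: Bystander: red tin with a grey lid, 52 mm across, 42 mm high; origin under its centre.
- sand_block: Bystander: brown cork sanding block 51x93x28 mm; origin under its centre.
- wax_tin: Bystander: green tin with a grey lid, 68 mm across, 30 mm high; origin under its centre.
- red_pencil: Bystander: red pencil 173 mm long, lying on the bench; origin under its middle.
- disc: The same disc; origin under its centre.

How it is judged:
By the outcome, as a careful person would: the job done as asked, in the order asked, and still so for the second after the job is handed in, with the robot touching nothing.
It also fails if it takes over 48 s, if anything falls off the work surface, if the arm or the gripper's body presses on something with over 40 N, if the wrist force passes 120 N, or if a joint passes its speed limit or range.

## Working session

There is one attempt and no reset: what is moved stays moved. The work goes in short steps, Python scripts to look and compute and a tool call to move; the robot and the scene stay as the last step left them, time stands still between calls to the robot, and variables do not carry over. Pictures are saved under pics/ and viewed, and the job is handed in when it is done.

Besides the shell and the picture viewer there is one more tool, called after "Call:" as a command line: name --argument value ..., lists and objects as JSON in quotes. servo_tool: Moves the arm, as the interface text tells. Its arguments: {"type":"object","properties":{"rows":{"type":"array"}},"required":["rows"]}

```bash
mkdir -p pics; cat > h.py <<'E'
import numpy as np, cv2
from cell import ctrl
def K(n):
    c=ctrl.camera_info(n); f=240/np.tan(np.radians(c["fovy"])/2)
    return c,f
def ray(n,p):
    c,f=K(n); d=np.array([(p[0]-c["cx"])/f,(p[1]-c["cy"])/f]); u=d.copy()
    for _ in range(30): u=d/(1+c["k1"]*(u@u))
    R=np.array(c["R"]);t=np.array(c["t"])
    return -R.T@t, R.T@np.array([u[0],u[1],1])
def atz(n,p,z):
    o,d=ray(n,p); return o+d*(z-o[2])/d[2]
def proj(n,X):
    c,f=K(n); x=np.array(c["R"])@np.array(X)+np.array(c["t"]); u=x[:2]/x[2]; u=u*(1+c["k1"]*(u@u))
    return [c["cx"]+f*u[0],c["cy"]+f*u[1]]
def tri(pa,pb,a="side",b="top"):
    o1,d1=ray(a,pa);o2,d2=ray(b,pb)
    d1/=np.linalg.norm(d1);d2/=np.linalg.norm(d2)
    s=np.linalg.lstsq(np.c_[d1,-d2],o2-o1,rcond=None)[0]
    A=o1+s[0]*d1;B=o2+s[1]*d2
    return (A+B)/2,np.linalg.norm(A-B)
def save(n,f):
    im=ctrl.get_image(n); cv2.imwrite("pics/"+f,im[:,:,::-1])
E
python3 - <<'E'
from h import *
np.set_printoptions(precision=1,suppress=True)
save("side","s0.png");save("top","t0.png")
for n in("side","top"):
    c=ctrl.camera_info(n);print(n,c["fovy"],c["k1"],-np.array(c["R"]).T@np.array(c["t"]))
    for l in("hinge","cross_bar","disc_center","disc_home","jig"):
        print(n,l,[(np.round(r["point"],1),round(r["conf"],2)) for r in ctrl.mark_of(l,n)[:2]])
s=ctrl.read_state();print(s)
E
```

```text
side 49.719148665681416 -0.1266950508046226 [ 481.5 1123.4  653.9]
side hinge [(array([251.5, 310.7]), 0.76), (array([354.4, 383.7]), 0.27)]
side cross_bar [(array([327.2, 269.6]), 0.57)]
side disc_center []
side disc_home [(array([280.4, 328.9]), 0.64)]
side jig [(array([251.2, 348.8]), 0.58)]
top 48.33954700472161 -0.11773722882735951 [ 228.9   82.2 1345.9]
top hinge [(array([183.6, 204.1]), 0.87), (array([207.3, 228.5]), 0.42)]
top cross_bar [(array([233.8, 246.1]), 0.96)]
top disc_center [(array([239.1, 253.3]), 0.88), (array([195.3, 214.3]), 0.73)]
top disc_home [(array([411.8, 254.3]), 0.6), (array([209.4, 227.8]), 0.55)]
top jig [(array([193.6, 214.5]), 0.85), (array([208.7, 227.7]), 0.72)]
{'clock': 0.6, 'qpos': array([-1.3,  0.6,  0. ,  1.5, -0. ,  1. , -0. ]), 'qd': array([-0., -0., -0., -0.,  0., -0.,  0.]), 'tau': array([ -0. , -56.3,   1.2, -19.4,   0. ,   0. ,  -0. ]), 'eef_pos': array([197.5, 619.3, 201.3]), 'tool_rot': array([0.5, 1.6, 1.8]), 'force': array([ 0.7, -0.2,  0.7]), 'torque': array([ 0. , -0.1,  0. ]), 'width': 85.56213608161742}
```

View pics/s0.png

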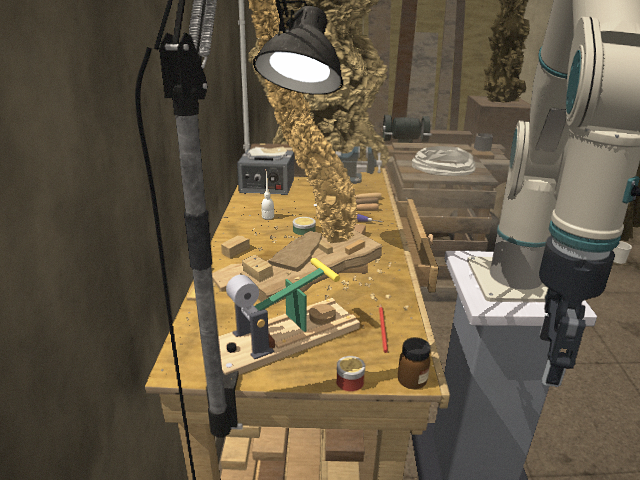

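View pics/t0.png

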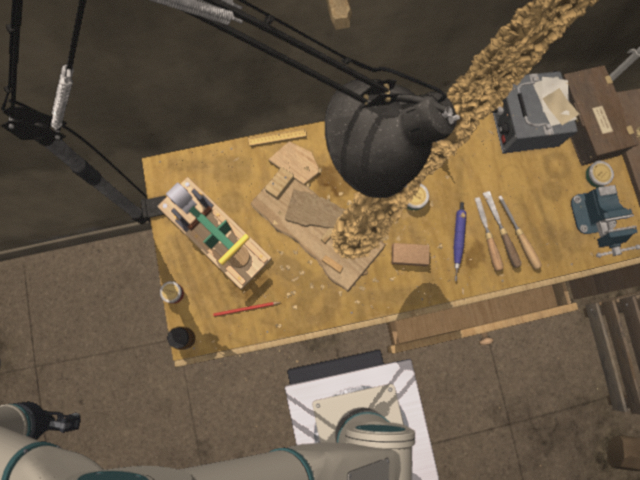

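```bash
python3 - <<'E'
from h import *
from scipy.spatial.transform import Rotation as Ro
np.set_printoptions(precision=1,suppress=True)
h,e1=tri([251.5,310.7],[183.6,204.1]);b,e2=tri([327.2,269.6],[233.8,246.1])
print(h,e1,b,e2); print("hinge z90",atz("top",[183.6,204.1],90),atz("side",[251.5,310.7],90))
print("bar z135",atz("top",[233.8,246.1],135),atz("side",[327.2,269.6],135))
print("disc",atz("top",[239.1,253.3],27)); print("jig",atz("top",[193.6,214.5],0),atz("side",[251.2,348.8],0))
s=ctrl.read_state();r=s["tool_rot"];print(Ro.from_euler("xyz",r).as_matrix(),np.round(r,4))
print(proj("top",s["eef_pos"]),proj("side",s["eef_pos"]))
E
```

```text
[622.9 308.9  99.6] 4.282858665449125 [484.2 204.4 134.8] 11.176371436658096
hinge z90 [628.1 310.7  90. ] [623.1 295.9  90. ]
bar z135 [489.8 203.8 135. ] [478.7 207.2 135. ]
disc [492.2 204.9  27. ]
jig [623.4 305.6   0. ] [627.7 299.4   0. ]
[[-0.  -1.   0.3]
 [ 0.   0.3  1. ]
 [-1.   0.   0. ]] [0.5 1.6 1.8]
[np.float64(64.75939729793114), np.float64(411.796218968958)] [np.float64(541.6241695037013), np.float64(385.912379889445)]
```

```bash
python3 - <<'E'
from h import *
np.set_printoptions(precision=1,suppress=True)
from scipy.optimize import least_squares
for l,z in(("stain_jar",0),("powder_tin",0),("red_pencil",0)):
    for n in("side","top"):
        r=ctrl.mark_of(l,n)[:1]
        print(l,n,[(atz(n,q["point"],z),round(q["conf"],2)) for q in r])
for l in("disc","cross_bar","barrier"):
  for n in("side","top"):
    r=ctrl.silhouettes(l,n)[:1]
    for q in r:
        m=q["region"];ys,xs=np.nonzero(m); print(l,n,round(q["conf"],2),np.round(q["extent"],1),m.sum(),xs.mean(),ys.mean())
for n,f,(x0,y0,x1,y1) in(("top","t0z.png",(145,165,285,300)),("side","s0z.png",(215,245,375,375))):
    im=cv2.imread("pics/"+f[:2]+".png")[y0:y1,x0:x1]
    cv2.imwrite("pics/"+f,cv2.resize(im,None,fx=4.4 if n=="top" else 4.5,fy=4.4 if n=="top" else 4.5,interpolation=cv2.INTER_CUBIC))
# lamp, column
print("lamp",tri([297,60],[385,140]))
E
```

```text
stain_jar side [(array([315.3, 373.5,   0. ]), 0.57)]
stain_jar top []
powder_tin side [(array([426.3, 386.6,   0. ]), 0.64)]
powder_tin top [(array([419.7, 393.4,   0. ]), 0.82)]
red_pencil side [(array([361.1, 214. ,   0. ]), 0.49)]
red_pencil top [(array([357. , 216.3,   0. ]), 0.8)]
disc side 0.66 [413.1 362.9  32.5  52.9] 1324 413.7990936555891 362.53323262839876
disc top 0.86 [237.4 258.9  17.5  24. ] 287 239.77351916376307 257.98257839721254
cross_bar side 0.84 [285.1 296.9 118.3  72.4] 2612 277.43415007656967 294.0532159264931
cross_bar top 0.85 [208.8 224.3  82.7  80.6] 1561 206.43625880845613 223.24663677130044
barrier side 0.87 [283.8 295.1 115.1  71.8] 2386 277.3449287510478 294.55322715842414
barrier top 0.56 [207.  222.1  82.4  82.5] 1450 206.9503448275862 223.31793103448277
lamp (array([ 548.6, -115.8,  500.3]), np.float64(20.84481018183478))
```

View pics/t0z.png

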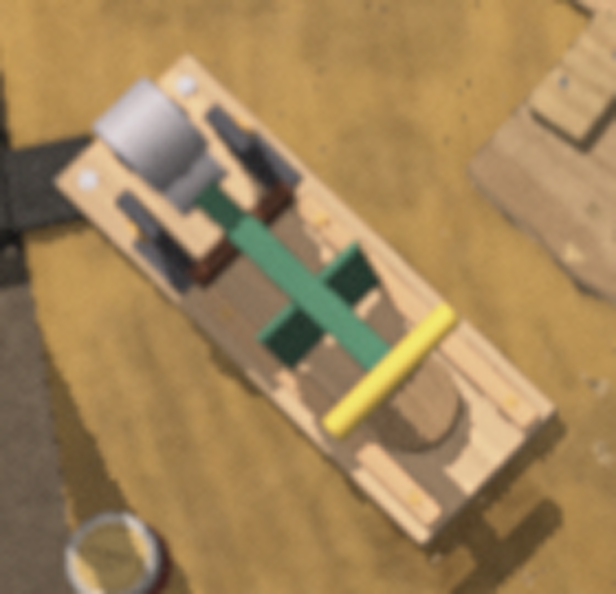

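View pics/s0z.png

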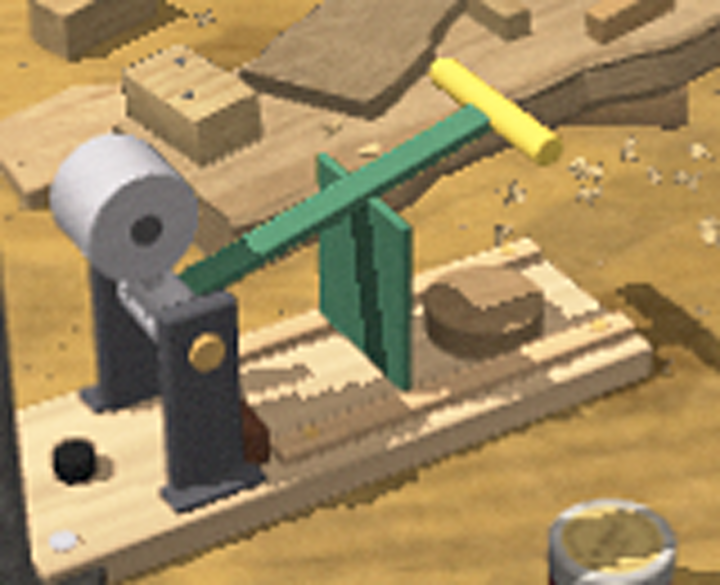

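```bash
python3 - <<'E'
from h import *
np.set_printoptions(precision=1,suppress=True)
from scipy.optimize import least_squares
T=lambda p:[145+p[0]/4.4,165+p[1]/4.4]
S=lambda p:[215+p[0]/4.5,245+p[1]/4.5]
# jig points -> obs
obs=[("top",T((185,57)),(85,-55,18)),("top",T((57,182)),(85,55,18)),("top",T((553,408)),(-225,-55,18)),("top",T((430,543)),(-225,55,18)),
("side",S((530,238)),(-225,-55,18)),("side",S((652,347)),(-225,55,18)),("side",S((40,578)),(85,55,18)),
("top",T((390,371)),(-169,0,135)),("side",S((497,110)),(-169,0,135))]
def loc(p,X): c,s=np.cos(p[2]),np.sin(p[2]); return [p[0]+c*X[0]-s*X[1],p[1]+s*X[0]+c*X[1],X[2]]
f=lambda p:np.concatenate([np.array(proj(n,loc(p,X)))-q for n,q,X in obs])
r=least_squares(f,[626,306,.63],loss="soft_l1");p=r.x
print("pose",p,np.degrees(p[2])); print(f(p).reshape(-1,2))
# disc: top-view rim lower edge points & side
for q in [(425,445)]: print("disc near rim top-view bottom",atz("top",T(q),36))
d=atz("side",S((484,290)),36); print("disc side",d)
c,s=np.cos(p[2]),np.sin(p[2]);w=d[:2]-p[:2];print("in jig",c*w[0]+s*w[1],-s*w[0]+c*w[1])
for X in((-169,0,135),(-225,0,18),(-290,0,150),(-58.5,0,27)): print(X,np.array(loc(p,X)))
np.save("jig.npy",p)
E
```

```text
pose [622.1 300.9   0.6] 34.15829058608474
[[ 0.  -1.5]
 [-1.4 -0.5]
 [ 0.2 -0.2]
 [-2.7  0.5]
 [-1.1 -0.3]
 [ 0.9 -0.6]
 [ 1.6 -1. ]
 [-0.2  0.1]
 [ 0.  -0.2]]
disc near rim top-view bottom [457.4 203.9  36. ]
disc side [486.5 204.7  36. ]
in jig -166.18977019609608 -3.4777928445290627
(-169, 0, 135) [482.2 206.  135. ]
(-225, 0, 18) [435.9 174.6  18. ]
(-290, 0, 150) [382.1 138.1 150. ]
(-58.5, 0, 27) [573.7 268.   27. ]
```

```bash
cat >> h.py <<'E'
from scipy.spatial.transform import Rotation as Ro
p=np.load("jig.npy")
def j2w(X): c,s=np.cos(p[2]),np.sin(p[2]); return np.array([p[0]+c*X[0]-s*X[1],p[1]+s*X[0]+c*X[1],X[2]])
def w2j(X):
    c,s=np.cos(p[2]),np.sin(p[2]);w=np.array(X)[:2]-p[:2];return np.array([c*w[0]+s*w[1],-s*w[0]+c*w[1],X[2]])
def ori(t,sgn=1):
    t=np.radians(t);jx=np.array([np.cos(p[2]),np.sin(p[2]),0]);k=np.array([0,0,1])
    x=np.cos(t)*jx-np.sin(t)*k; z=sgn*np.array([-np.sin(p[2]),np.cos(p[2]),0]); return Ro.from_matrix(np.c_[x,np.cross(z,x),z])
def plan(Xt,Rt,n,start=None,dec=3):
    s=ctrl.read_state() if start is None else None
    X,R=(s["eef_pos"],Ro.from_euler("xyz",s["tool_rot"])) if s else start
    X=np.array(X,float)
    for i in range(n):
        m=n-i
        rv=(R.inv()*Rt).as_rotvec(); w=np.round(np.degrees(rv)/6/m,2)
        d=np.round(R.inv().apply((np.array(Xt)-X)/m)/750,dec)
        print("dx %.3f dy %.3f dz %.3f | w %.2f %.2f %.2f"%(*d,*w))
        X=X+R.apply(d*750); R=R*Ro.from_rotvec(np.radians(w*6))
    return X,R
def st():
    s=ctrl.read_state(); R=Ro.from_euler("xyz",s["tool_rot"])
    print("t %.2f"%s["clock"],"w",np.round(s["eef_pos"],1),"jig",np.round(w2j(s["eef_pos"]),1),"F",np.round(s["force"],1),"width %.1f"%s["width"])
    x=R.as_matrix()[:,0]; print("tilt below horiz %.1f bearing err %.1f"%(np.degrees(np.arcsin(-x[2])),np.degrees((np.arctan2(x[1],x[0])-p[2]))),"q",np.round(s["qpos"],2),"z",np.round(R.as_matrix()[:,2],2))
E
python3 - <<'E'
from h import *
st()
for sg in(1,-1):
    R=Ro.from_euler("xyz",ctrl.read_state()["tool_rot"]);print(sg,np.degrees((R.inv()*ori(45,sg)).as_rotvec()),np.degrees((R.inv()*ori(60,sg)).as_rotvec()))
a=plan([330,330,320],ori(60,1),10)
print()
plan(j2w((-260,0,190)),ori(45,1),5,a)
E
```

```text
t 1.20 w [197.5 619.3 201.3] jig [-172.5  501.8  201.3] F [-0.6  0.3 -0.6] width 85.3
tilt below horiz 90.0 bearing err 67.5 q [-1.33  0.63  0.04  1.52 -0.03  1.   -0.02] z [0.3  0.95 0.  ]
1 [-49.08738912 -20.32861889 -41.8244265 ] [-50.62974008 -13.56238263 -27.90612493]
-1 [120.21415726 -49.7946225   24.20250529] [124.62489434 -33.3934131   16.22920584]
dx -0.016 dy -0.029 dz -0.031 | w -0.84 -0.23 -0.47
dx -0.015 dy -0.026 dz -0.033 | w -0.84 -0.23 -0.46
dx -0.015 dy -0.024 dz -0.035 | w -0.84 -0.23 -0.46
dx -0.015 dy -0.022 dz -0.037 | w -0.85 -0.22 -0.46
dx -0.014 dy -0.019 dz -0.039 | w -0.85 -0.23 -0.47
dx -0.015 dy -0.016 dz -0.040 | w -0.84 -0.22 -0.47
dx -0.015 dy -0.013 dz -0.041 | w -0.85 -0.23 -0.46
dx -0.015 dy -0.011 dz -0.041 | w -0.84 -0.22 -0.47
dx -0.016 dy -0.008 dz -0.042 | w -0.85 -0.23 -0.46
dx -0.016 dy -0.004 dz -0.042 | w -0.84 -0.22 -0.47

dx 0.025 dy 0.025 dz -0.050 | w -0.00 -0.00 -0.50
dx 0.024 dy 0.027 dz -0.050 | w -0.00 -0.00 -0.50
dx 0.023 dy 0.028 dz -0.050 | w -0.00 -0.00 -0.50
dx 0.021 dy 0.029 dz -0.050 | w -0.00 -0.00 -0.50
dx 0.020 dy 0.030 dz -0.050 | w -0.00 -0.00 -0.50
```

Call:
servo_tool --rows '[{"dx":-0.016,"dy":-0.029,"dz":-0.031,"wx":-0.84,"wy":-0.23,"wz":-0.47,"fingers":1},{"dx":-0.015,"dy":-0.026,"dz":-0.033,"wx":-0.84,"wy":-0.23,"wz":-0.46,"fingers":1},{"dx":-0.015,"dy":-0.024,"dz":-0.035,"wx":-0.84,"wy":-0.23,"wz":-0.46,"fingers":1},{"dx":-0.015,"dy":-0.022,"dz":-0.037,"wx":-0.85,"wy":-0.22,"wz":-0.46,"fingers":1},{"dx":-0.014,"dy":-0.019,"dz":-0.039,"wx":-0.85,"wy":-0.23,"wz":-0.47,"fingers":1}]'

```text
clock: 1.82
eef_pos: [264.4, 474.3, 261.3]
tool_rot: [-1.336, 1.3, 0.373]
force: [0.4, 0.6, -0.3]
width: 0.1
```

Call:
servo_tool --rows '[{"dx":-0.015,"dy":-0.016,"dz":-0.04,"wx":-0.84,"wy":-0.22,"wz":-0.47,"fingers":1},{"dx":-0.015,"dy":-0.013,"dz":-0.041,"wx":-0.85,"wy":-0.23,"wz":-0.46,"fingers":1},{"dx":-0.015,"dy":-0.011,"dz":-0.041,"wx":-0.84,"wy":-0.22,"wz":-0.47,"fingers":1},{"dx":-0.016,"dy":-0.008,"dz":-0.042,"wx":-0.85,"wy":-0.23,"wz":-0.46,"fingers":1},{"dx":-0.016,"dy":-0.004,"dz":-0.042,"wx":-0.84,"wy":-0.22,"wz":-0.47,"fingers":1}]'

```text
clock: 2.45
eef_pos: [330.3, 328.9, 320.8]
tool_rot: [-1.573, 1.044, 0.598]
force: [0.5, -0.1, -0.1]
width: -0.1
```

```bash
python3 - <<'E'
from h import *
st();save("side","s1.png")
plan(j2w((-260,0,190)),ori(45,1),5)
E
```

```text
t 2.45 w [330.3 328.9 320.8] jig [-225.7  187.   320.8] F [ 0.5 -0.1 -0.1] width -0.1
tilt below horiz 59.8 bearing err 0.1 q [-1.15 -0.03  0.14  2.3   0.51  0.43  0.74] z [-0.56  0.83 -0.  ]
dx 0.026 dy 0.025 dz -0.048 | w 0.00 -0.01 -0.50
dx 0.025 dy 0.026 dz -0.048 | w 0.00 -0.01 -0.50
dx 0.023 dy 0.027 dz -0.049 | w 0.00 -0.00 -0.50
dx 0.022 dy 0.029 dz -0.048 | w 0.01 -0.01 -0.49
dx 0.020 dy 0.029 dz -0.049 | w 0.00 -0.00 -0.50
```

View pics/s1.png

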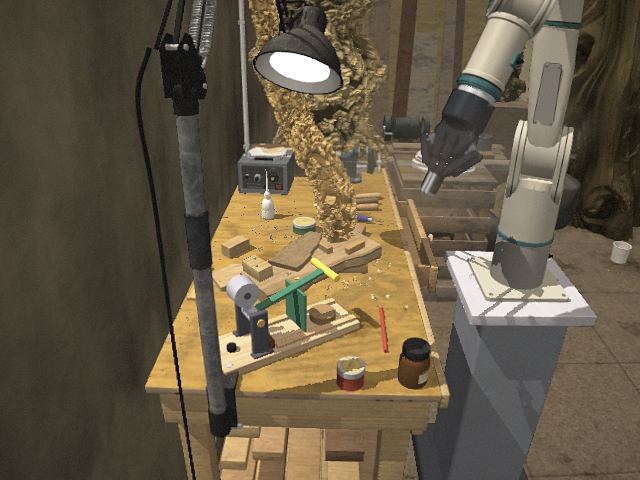

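```bash
cat > kin.py <<'E'
from h import *
from scipy.optimize import least_squares
def fk(q,k,sg=(1,)*7):
    h,L1,L2,L3,o,a1,a2,o7=k
    rz=lambda a:Ro.from_euler("z",a);ry=lambda a:Ro.from_euler("y",a)
    R=rz(q[0]+o);X=np.array([0,0,h]);
    R=R*ry(q[1])*rz(q[2]);X=X+R.apply([a1,0,L1])
    R=R*ry(q[3])*rz(q[4]);X=X+R.apply([a2,0,L2])
    R=R*ry(q[5])*rz(q[6]+o7);X=X+R.apply([0,0,L3])
    M=R.as_matrix(); return X,R  # tool x = R z
E
python3 - <<'E'
from kin import *
s=ctrl.read_state()
D=[([-1.328,0.628,0.038,1.517,-0.027,0.996,-0.02],[197.52,619.277,201.313],None),(s["qpos"],s["eef_pos"],Ro.from_euler("xyz",s["tool_rot"]))]
import itertools
best=[]
np.save("d1.npy",np.r_[s["qpos"],s["eef_pos"],s["tool_rot"]])
for sg in itertools.product((1,-1),repeat=4):
  S=np.array([sg[0],1,sg[1],1,sg[2],1,sg[3]])
  def f(k):
    e=[]
    for q,X,R in D:
        Xp,Rp=fk(S*np.array(q),k); e+=list((Xp-X))
        if R is not None: e+=list(500*(Rp.as_matrix()[:,2]-R.as_matrix()[:,0]))
        else: e+=list(500*(Rp.as_matrix()[:,2]-[0,0,-1]))
    return np.array(e+[ (k[5])*.01,k[6]*.01])
  for o in(2.6,-.1,0,-2.6):
    r=least_squares(f,[350,450,450,300,o,0,0,0]);best.append((r.cost,sg,r.x))
best.sort(key=lambda b:b[0])
for b in best[:4]:print(b[0],b[1],np.round(b[2],2))
print(proj("side",s["eef_pos"]))
E
```

```text
22.84687802845384 (-1, -1, -1, -1) [ 6.89960e+02 -3.28400e+01  7.53000e+02 -4.69790e+02 -2.00000e-02
  3.15710e+02  4.02150e+02 -2.70937e+03]
22.846878028454885 (-1, -1, -1, 1) [ 6.899600e+02 -3.284000e+01  7.530000e+02 -4.697900e+02 -2.000000e-02
  3.157100e+02  4.021500e+02  1.253253e+04]
22.846878028455652 (-1, -1, -1, -1) [ 6.8996e+02 -3.2840e+01  7.5300e+02 -4.6979e+02 -2.0000e-02  3.1571e+02
  4.0215e+02 -9.0520e+01]
22.84687802845609 (-1, -1, -1, -1) [ 6.8996000e+02 -3.2840000e+01  7.5300000e+02 -4.6979000e+02
 -2.0000000e-02  3.1571000e+02  4.0215000e+02  9.1297984e+05]
[np.float64(417.0782150664633), np.float64(209.21148886850335)]
```

```bash
python3 - <<'E'
from h import *
im=ctrl.get_image("side");s=ctrl.read_state();print(s["eef_pos"],s["qd"],proj("side",s["eef_pos"]))
im2=ctrl.get_image("top");print(proj("top",s["eef_pos"]))
for n,i in(("side",im),("top",im2)):
    u,v=map(int,proj(n,s["eef_pos"])); i=i[:,:,::-1].copy(); cv2.circle(i,(u,v),2,(0,0,255),-1)
    z=cv2.resize(i[max(0,v-70):v+50,max(0,u-70):u+90],None,fx=4,fy=4,interpolation=cv2.INTER_CUBIC); cv2.imwrite(f"pics/z1{n}.png",z)
E
```

```text
[330.61849192 325.10059262 320.17829937] [-0.02884229  0.05529572 -0.0539486  -0.06951729 -0.0146342  -0.00063562
 -0.08808824] [np.float64(417.5923353424306), np.float64(209.76970138523774)]
[np.float64(173.77949765239086), np.float64(320.70398593635207)]
```

View pics/z1side.png

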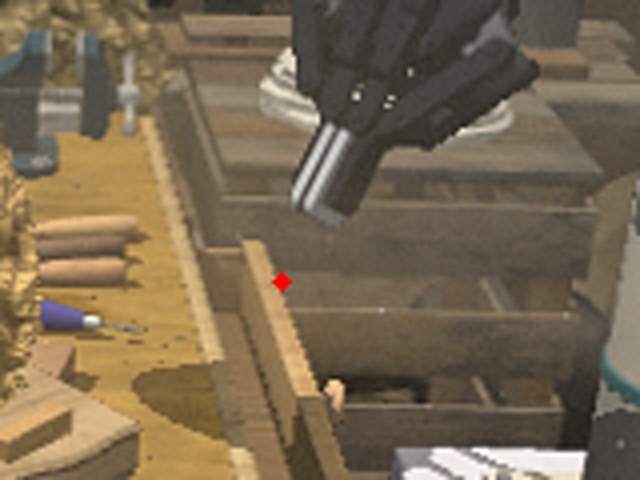

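View pics/z1top.png

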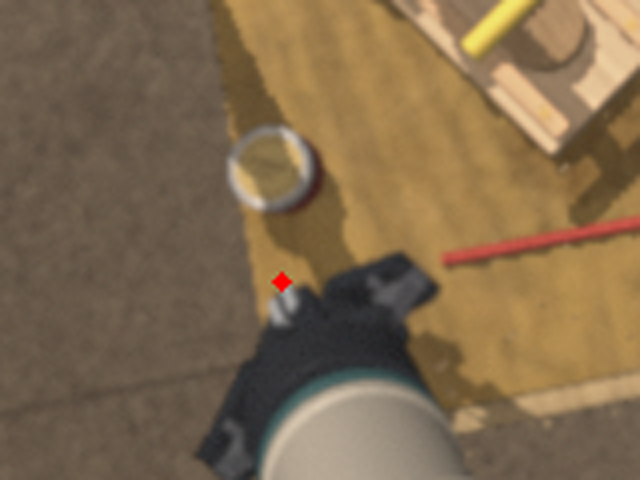

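```bash
python3 - <<'E'
from h import *
st()
print(tri([426.5,192],[174,326]))
print(tri([427,192],[174,324]))
s=ctrl.read_state();R=Ro.from_euler("xyz",s["tool_rot"]).as_matrix();print(R)
for d in(0,-10,-20,-30,-40): print(d,proj("side",s["eef_pos"]+R[:,0]*d),proj("top",s["eef_pos"]+R[:,0]*d))
E
```

```text
t 2.60 w [330.3 327.8 320.5] jig [-226.3  186.1  320.5] F [-0.5  0.6  0.5] width 0.3
tilt below horiz 59.9 bearing err -0.1 q [-1.15 -0.03  0.14  2.3   0.51  0.43  0.73] z [-0.56  0.83  0.  ]
(array([317.84711595, 319.27523432, 349.97672267]), np.float64(0.14440558331095424))
(array([319.26824018, 319.07138731, 350.19546722]), np.float64(4.643896631480806))
[[ 0.41516598 -0.7181664  -0.55845701]
 [ 0.28052839 -0.48288614  0.82953288]
 [-0.86541379 -0.50105688  0.00098817]]
0 [np.float64(418.0265508848603), np.float64(210.21757118454303)] [np.float64(172.3739211517423), np.float64(321.125406420898)]
-10 [np.float64(420.76088695305003), np.float64(204.820367506847)] [np.float64(173.03042933214826), np.float64(322.7585388060511)]
-20 [np.float64(423.49836581264304), np.float64(199.41091517401867)] [np.float64(173.69937423513105), np.float64(324.42146497259216)]
-30 [np.float64(426.23866650564855), np.float64(193.98977440245443)] [np.float64(174.38110683993511), np.float64(326.1149934838436)]
-40 [np.float64(428.98146120673977), np.float64(188.55751808548183)] [np.float64(175.07599124236677), np.float64(327.83996185656525)]
```

```bash
python3 - <<'E'
from h import *
for n,f in(("side","s0"),("top","t0")):
    i=cv2.imread(f"pics/{f}.png")
    for d,c in((0,(0,0,255)),(30,(255,0,0))):
        u,v=map(int,np.round(proj(n,[197.5,619.3,201.3+d]))); cv2.circle(i,(u,v),1,c,-1)
    u,v=map(int,proj(n,[197.5,619.3,201.3]))
    z=cv2.resize(i[max(0,v-70):v+50,max(0,u-70):u+90],None,fx=4,fy=4,interpolation=cv2.INTER_CUBIC); cv2.imwrite(f"pics/z0{n}.png",z)
E
```

```text
(no output)
```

View pics/z0side.png

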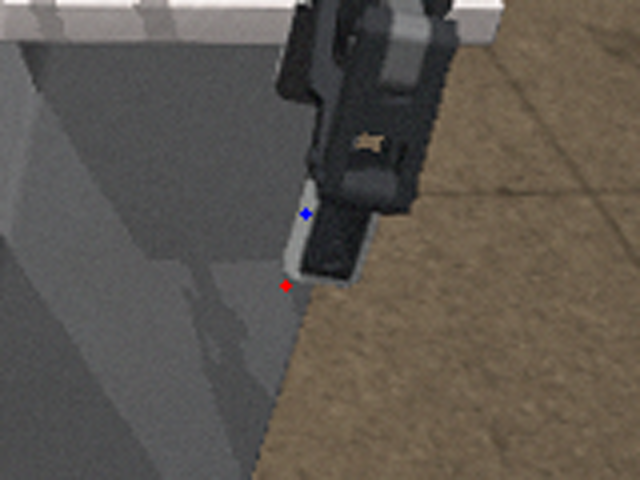

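View pics/z0top.png

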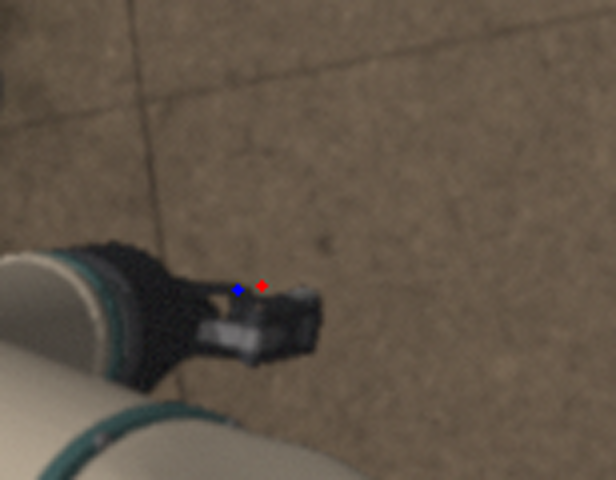

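```bash
python3 - <<'E'
from h import *
z=np.array([.3,.954,0])
for dz in(0,13,33,46):
  for k in(-50,50): print(dz,k,np.round(proj("side",np.array([197.5,619.3,201.3+dz])+k*z),1),np.round(proj("top",np.array([197.5,619.3,201.3+dz])+k*z),1))
im=[ctrl.get_image("side"),ctrl.get_image("top")]
s=ctrl.read_state();print(s["eef_pos"],np.abs(s["qd"]).max())
R=Ro.from_euler("xyz",s["tool_rot"]).as_matrix()
for n,i in zip(("side","top"),im):
    i=i[:,:,::-1].copy(); u,v=map(int,proj(n,s["eef_pos"]));h,w=60,80
    z=cv2.resize(i[v-h:v+h,u-w:u+w],None,fx=5,fy=5,interpolation=cv2.INTER_CUBIC)
    for d,c in((0,(0,0,255)),(-19,(0,255,0)),(-33,(255,0,0)),(-73,(255,0,255))):
        a=(np.array(proj(n,s["eef_pos"]+R[:,0]*d))-[u-w,v-h])*5; cv2.circle(z,tuple(int(q) for q in a),4,c,-1)
    cv2.imwrite(f"pics/z2{n}.png",z)
for n in("side","top"):
    for l in ("gripper",):
        try: print(ctrl.mark_of(l,n))
        except Exception as e: print(e)
E
```

```text
0 -50 [540.5 362.4] [ 86.9 415. ]
0 50 [542.7 412.3] [ 43.  408.5]
13 -50 [542.6 355. ] [ 84.5 415.7]
13 50 [545.3 404.5] [ 40.1 409.1]
33 -50 [545.9 343.3] [ 80.6 416.8]
33 50 [549.2 392.1] [ 35.6 410.1]
46 -50 [548.1 335.5] [ 78.  417.6]
46 50 [551.9 383.8] [ 32.5 410.7]
[330.00235375 330.5991374  320.61679409] 0.020369683779632285
it knows: cross_bar, disc, disc_center, disc_home, hinge, jig, powder_tin, red_pencil, sand_block, stain_jar, wax_tin
it knows: cross_bar, disc, disc_center, disc_home, hinge, jig, powder_tin, red_pencil, sand_block, stain_jar, wax_tin
```

View pics/z2side.png

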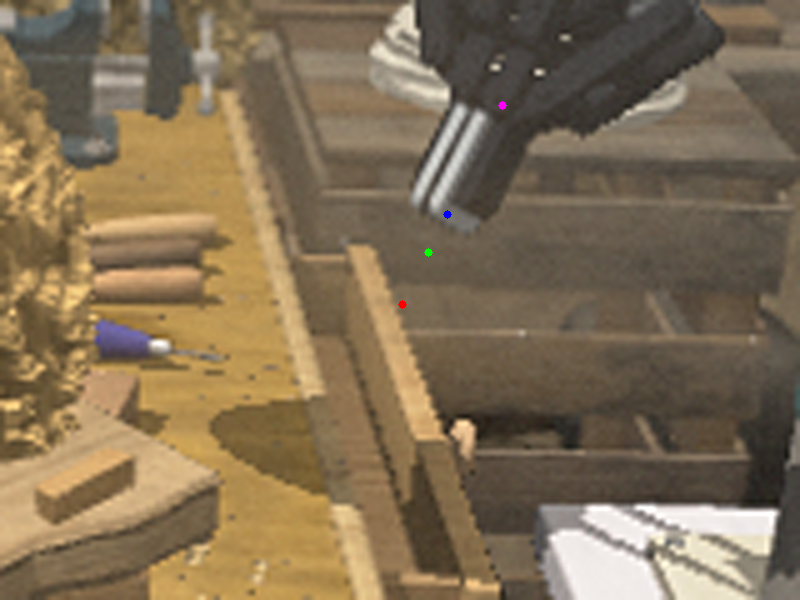

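View pics/z2top.png

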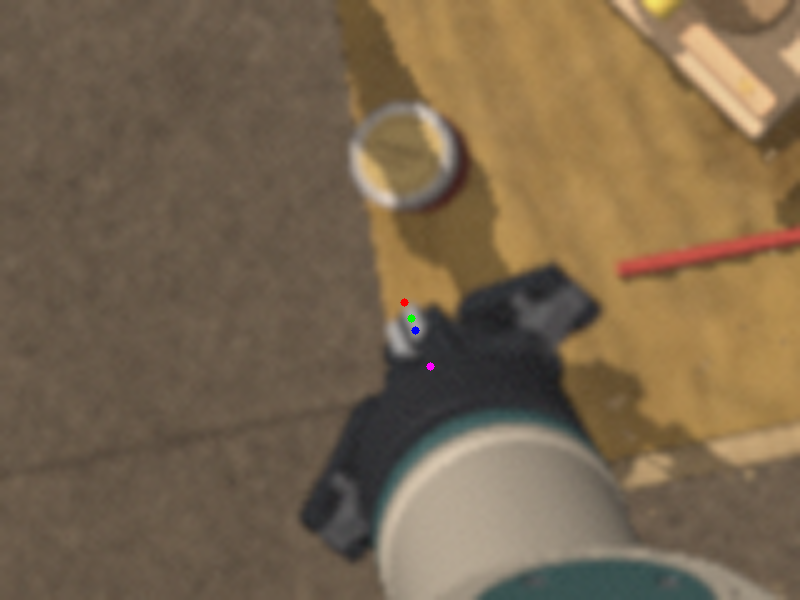

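```bash
cat >> h.py <<'E'
TIP=33.
def tipstate():
    s=ctrl.read_state(); R=Ro.from_euler("xyz",s["tool_rot"]); return s["eef_pos"]-TIP*R.as_matrix()[:,0],R
def log():
    s=ctrl.read_state(); open("log.txt","a").write(" ".join("%.6f"%v for v in np.r_[s["qpos"],s["eef_pos"],s["tool_rot"]])+"\n")
def tcp(jigtip,R): return j2w(jigtip)+TIP*R.as_matrix()[:,0]
E
cat >> kin.py <<'E'
S=np.array([-1,1,-1,1,-1,1,-1])
def data():
    return np.loadtxt("log.txt",ndmin=2)
def fit():
    D=data()
    def f(k):
        e=[]
        for d in D:
            Xp,Rp=fk(S*d[:7],k); R=Ro.from_euler("xyz",d[10:13])
            e+=list(Xp-d[7:10])+list(300*(Rp.as_matrix()[:,2]-R.as_matrix()[:,0]))
            e+=list(100*(Rp.as_matrix()[:,0]-R.as_matrix()[:,2]))
        return np.array(e+[k[5]*.05,k[6]*.05])
    best=None
    for o7 in(0,1.57,3.14,-1.57):
        r=least_squares(f,[350,450,450,300,0,0,0,o7])
        if best is None or r.cost<best.cost: best=r
    return best,f
lo=np.array([-3.06,-.37,-1.25,.18,-1.1,.23,-2.94]);hi=np.array([3.06,2.12,1.32,2.47,4.24,1.98,2.94])
def ik(k,X,R,q0):
    def f(q):
        Xp,Rp=fk(S*q,k);M=R.as_matrix();P=Rp.as_matrix()
        return np.r_[Xp-X,300*(P[:,2]-M[:,0]),300*(P[:,0]-M[:,2]),.5*(q-q0)]
    r=least_squares(f,np.clip(q0,lo+.01,hi-.01),bounds=(lo,hi));return r.x,np.linalg.norm(f(r.x)[:3]),np.linalg.norm(f(r.x)[3:9])/300*57
E
python3 - <<'E'
from kin import *
q=[-1.328,0.628,0.038,1.517,-0.027,0.996,-0.02]
R=Ro.from_matrix(np.array([[0,-.954,.3],[0,.3,.954],[-1,0,0]]));open("log.txt","w").write(" ".join(map(str,q+[197.52,619.277,201.313]+list(R.as_euler("xyz"))))+"\n")
for _ in range(2): log()
r,f=fit();print(r.cost,np.round(r.x,3));print(np.round(r.fun,1))
np.save("k.npy",r.x);q0=ctrl.read_state()["qpos"]
for t in(40,45,50,55,60,65):
  R=ori(t)
  for nm,X in(("pre",(-177,0,99)),("stand",(-230,0,150)),("bal",(-98,0,215)),):
    x,e,a=ik(r.x,tcp(X,R),R,q0);print(t,nm,np.round(e,1),np.round(a,1),np.round(x,2))
E
```

```text
42.4953958925781 [ 3.88564e+02  5.22473e+02  4.17771e+02  3.43232e+02 -3.80000e-02
  1.49240e+01  3.71730e+01 -3.17700e+00]
[-2.7  0.8  0.1  0.   0.3  0.   0.5 -0.2  0.1 -0.   0.1 -0.   3.1 -4.8
  0.   0.6  0.4 -1.8 -0.   0.1 -0.   3.1 -4.8  0.   0.6  0.4 -1.8  0.7
  1.9]
40 pre 46.4 6.9 [ 0.6   1.37 -1.25  2.47  2.53  1.05 -0.05]
40 stand 64.6 13.5 [ 0.61  0.97 -1.25  2.47  2.24  0.72 -0.12]
40 bal 2.7 0.5 [ 0.5   0.96 -1.25  2.47  2.5   0.89 -0.38]
45 pre 33.1 5.6 [ 0.56  1.28 -1.25  2.47  2.41  1.03 -0.08]
45 stand 51.3 11.3 [ 0.58  0.92 -1.25  2.47  2.14  0.71 -0.1 ]
45 bal 0.0 0.0 [ 0.46  0.86 -1.21  2.43  2.38  0.77 -0.36]
50 pre 20.5 3.8 [ 0.53  1.22 -1.25  2.47  2.32  1.01 -0.09]
50 stand 38.7 8.9 [ 0.56  0.89 -1.25  2.47  2.05  0.7  -0.07]
50 bal 0.0 0.0 [ 0.4   0.75 -1.13  2.37  2.23  0.61 -0.31]
55 pre 8.3 1.6 [ 0.5   1.18 -1.25  2.47  2.24  0.99 -0.09]
55 stand 26.7 6.3 [ 0.54  0.86 -1.25  2.47  1.97  0.7  -0.04]
55 bal 14.3 5.7 [-0.4   0.43  0.1   2.11 -1.1   0.23  2.89]
60 pre 0.0 0.0 [ 0.33  0.92 -0.98  2.46  2.32  0.73 -0.35]
60 stand 29.9 10.3 [-0.37  0.42  0.14  2.3  -1.08  0.23  2.94]
60 bal 0.0 0.0 [ 0.04  0.51 -0.67  2.2   1.61  0.23  0.14]
65 pre 21.5 8.3 [-0.44  0.6   0.17  2.16 -1.1   0.23  2.92]
65 stand 19.6 6.7 [-0.42  0.44  0.18  2.3  -1.08  0.23  2.94]
65 bal 0.0 0.0 [-0.13  0.48 -0.41  2.05  0.49  0.24  1.26]<sys>:0: UserWarning: Gimbal lock detected. Setting third angle to zero since it is not possible to uniquely determine all angles.
```

```bash
python3 - <<'E'
from kin import *
k=np.load("k.npy");q0=ctrl.read_state()["qpos"]
for t in(65,70,75):
  for yw in(0,-15):
    R=Ro.from_euler("z",np.radians(yw))*ori(t);q=q0
    for nm,X in(("stand",(-225,0,190)),("pre",(-196,0,109)),("bal",(-111,0,214)),("top",(-73,0,234)),("discpre",(-215,0,60)),("discpush",(-215,0,28)),("end",(-105,0,28))):
      x,e,a=ik(k,tcp(X,R),R,q);print(t,yw,nm,np.round(e,1),np.round(a,1),np.round(x,2))
      if e<1:q=x
E
```

```text
65 0 stand 10.7 3.6 [-0.4   0.36  0.17  2.33 -1.07  0.23  2.94]
65 0 pre 22.5 8.4 [-0.43  0.56  0.17  2.21 -1.1   0.23  2.94]
65 0 bal 0.0 0.0 [-0.09  0.47 -0.46  2.09  0.59  0.23  1.15]
65 0 top 0.0 0.0 [-0.06  0.49 -0.53  1.98  0.56  0.33  1.2 ]
65 0 discpre 0.9 0.2 [ 0.5   1.24 -1.25  2.47  2.09  1.04  0.01]
65 0 discpush 0.0 0.0 [ 0.49  1.32 -1.19  2.47  2.19  1.08 -0.01]
65 0 end 0.0 0.0 [ 0.38  1.31 -1.21  2.2   2.04  0.99  0.16]
65 -15 stand 0.0 0.0 [ 0.14  0.47 -0.83  2.47  1.83  0.43 -0.41]
65 -15 pre 0.0 0.0 [ 0.13  0.77 -0.85  2.45  2.1   0.68 -0.59]
65 -15 bal 0.0 0.0 [ 0.27  0.68 -1.13  2.15  1.43  0.71  0.1 ]
65 -15 top 0.0 0.0 [ 0.26  0.71 -1.16  2.04  1.34  0.77  0.23]
65 -15 discpre 2.2 0.5 [ 0.4   1.23 -1.25  2.47  2.06  1.19 -0.31]
65 -15 discpush 0.8 0.2 [ 0.42  1.38 -1.25  2.47  2.15  1.3  -0.27]
65 -15 end 0.0 0.0 [ 0.33  1.35 -1.25  2.21  2.05  1.18 -0.12]
70 0 stand 0.0 0.0 [ 0.1   0.43 -0.66  2.33  1.09  0.23  0.65]
70 0 pre 0.0 0.0 [ 0.25  0.78 -0.92  2.36  1.84  0.53 -0.  ]
70 0 bal 0.0 0.0 [ 0.39  0.78 -1.25  2.06  1.23  0.77  0.62]
70 0 top 0.0 0.0 [ 0.35
[... 871 characters left out ...]
 top 0.0 0.0 [ 0.2   0.67 -0.99  1.86  0.83  0.76  0.99]
75 0 discpre 0.0 0.0 [ 0.36  1.03 -1.1   2.33  1.77  0.8   0.15]
75 0 discpush 0.0 0.0 [ 0.34  1.11 -1.06  2.34  1.88  0.84  0.09]
75 0 end 0.0 0.0 [ 0.26  1.15 -1.08  2.05  1.67  0.84  0.36]
75 -15 stand 0.0 0.0 [-0.31  0.38 -0.18  2.23  0.32  0.29  1.14]
75 -15 pre 0.0 0.0 [-0.26  0.61 -0.34  2.27  1.44  0.23 -0.02]
75 -15 bal 0.0 0.0 [ 0.1   0.59 -0.85  1.97  0.87  0.66  0.64]
75 -15 top 0.0 0.0 [ 0.1   0.62 -0.88  1.86  0.83  0.75  0.7 ]
75 -15 discpre 0.0 0.0 [ 0.26  0.98 -1.03  2.34  1.79  0.81 -0.19]
75 -15 discpush 0.0 0.0 [ 0.25  1.06 -1.    2.34  1.89  0.85 -0.25]
75 -15 end 0.0 0.0 [ 0.18  1.1  -1.02  2.05  1.68  0.85  0.03]
```

```bash
python3 - <<'E'
from h import *
st();R=ori(75)
plan(tcp((-225,0,200),R),R,9)
E
```

```text
t 2.70 w [330.  330.6 320.6] jig [-225.   188.6  320.6] F [-0.6  0.2  0.8] width 0.1
tilt below horiz 59.9 bearing err 0.1 q [-1.15 -0.02  0.14  2.29  0.51  0.43  0.73] z [-0.56  0.83  0.  ]
dx 0.020 dy 0.010 dz -0.028 | w -0.00 0.00 0.28
dx 0.020 dy 0.010 dz -0.028 | w -0.00 0.00 0.28
dx 0.021 dy 0.009 dz -0.028 | w -0.00 0.00 0.28
dx 0.021 dy 0.008 dz -0.028 | w -0.00 0.00 0.28
dx 0.021 dy 0.008 dz -0.028 | w -0.00 0.00 0.28
dx 0.022 dy 0.007 dz -0.028 | w -0.00 0.00 0.28
dx 0.022 dy 0.007 dz -0.028 | w -0.00 0.00 0.28
dx 0.022 dy 0.006 dz -0.028 | w -0.00 0.00 0.28
dx 0.021 dy 0.005 dz -0.028 | w -0.01 0.01 0.27
```

Call:
servo_tool --rows '[{"dx":0.02,"dy":0.01,"dz":-0.028,"wx":0,"wy":0,"wz":0.28,"fingers":1},{"dx":0.02,"dy":0.01,"dz":-0.028,"wx":0,"wy":0,"wz":0.28,"fingers":1},{"dx":0.021,"dy":0.009,"dz":-0.028,"wx":0,"wy":0,"wz":0.28,"fingers":1},{"dx":0.021,"dy":0.008,"dz":-0.028,"wx":0,"wy":0,"wz":0.28,"fingers":1},{"dx":0.021,"dy":0.008,"dz":-0.028,"wx":0,"wy":0,"wz":0.28,"fingers":1}]'

```text
clock: 3.32
eef_pos: [393.2, 246.6, 235.0]
tool_rot: [-1.57, 1.195, 0.598]
force: [-0.2, -1.0, 0.1]
width: 0.1
```

Call:
servo_tool --rows '[{"dx":0.022,"dy":0.007,"dz":-0.028,"wx":0,"wy":0,"wz":0.28,"fingers":1},{"dx":0.022,"dy":0.007,"dz":-0.028,"wx":0,"wy":0,"wz":0.28,"fingers":1},{"dx":0.022,"dy":0.006,"dz":-0.028,"wx":0,"wy":0,"wz":0.28,"fingers":1},{"dx":0.021,"dy":0.005,"dz":-0.028,"wx":0,"wy":0,"wz":0.27,"fingers":1},{"dx":0,"dy":0,"dz":0,"wx":0,"wy":0,"wz":0,"fingers":1}]'

```text
clock: 3.95
eef_pos: [443.9, 177.9, 166.5]
tool_rot: [-1.569, 1.312, 0.596]
force: [-0.4, 0.1, 0.2]
width: -0.0
```

```bash
cat >> h.py <<'E'
def look(tag,w=80,h=60):
    s=ctrl.read_state();R=Ro.from_euler("xyz",s["tool_rot"]).as_matrix()
    out=[]
    for n in("side","top"):
        i=ctrl.get_image(n)[:,:,::-1].copy(); u,v=map(int,proj(n,s["eef_pos"]-TIP*R[:,0]))
        u=min(max(u,w),640-w);v=min(max(v,h),480-h)
        z=cv2.resize(i[v-h:v+h,u-w:u+w],None,fx=5*80/w,fy=5*80/w,interpolation=cv2.INTER_CUBIC);f=5*80/w
        for d,c in((0,(0,0,255)),(-TIP,(255,0,0))):
            a=(np.array(proj(n,s["eef_pos"]+R[:,0]*d))-[u-w,v-h])*f; cv2.circle(z,tuple(int(q) for q in a),3,c,-1)
        print(n,"origin",u-w,v-h,"scale",f)
        out.append(cv2.resize(z,(400,300) if 0 else (z.shape[1]//1,z.shape[0]//1)))
    im=np.hstack([cv2.resize(o,(400,400*h//w)) for o in out]); cv2.imwrite(f"pics/{tag}.png",im)
    cv2.imwrite(f"pics/{tag}_s.png",out[0]);cv2.imwrite(f"pics/{tag}_t.png",out[1])
E
python3 - <<'E'
from kin import *
st();log();look("l2")
R=ori(75);plan(tcp((-198,0,107),R),R,6)
E
```

```text
t 3.95 w [443.9 177.9 166.5] jig [-216.5   -1.8  166.5] F [-0.4  0.1  0.2] width -0.0
tilt below horiz 75.2 bearing err -0.0 q [-0.44  0.34  0.05  2.27 -0.24  0.29  1.99] z [-0.56  0.83  0.  ]
side origin 268 174 scale 5.0
top origin 167 201 scale 5.0
dx 0.021 dy -0.001 dz 0.000 | w 0.00 0.00 -0.00
dx 0.022 dy -0.001 dz 0.000 | w 0.00 0.00 -0.00
dx 0.021 dy -0.000 dz 0.000 | w 0.00 0.00 -0.00
dx 0.022 dy -0.001 dz 0.000 | w 0.00 0.00 -0.00
dx 0.021 dy -0.000 dz 0.000 | w 0.00 0.00 -0.01
dx 0.022 dy -0.001 dz 0.000 | w 0.01 0.01 -0.00
```

View pics/l2_s.png

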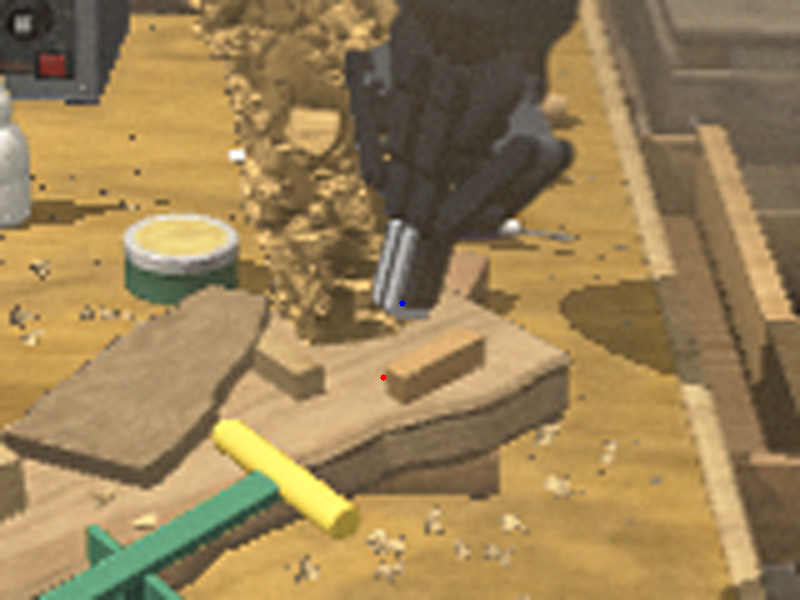

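View pics/l2_t.png

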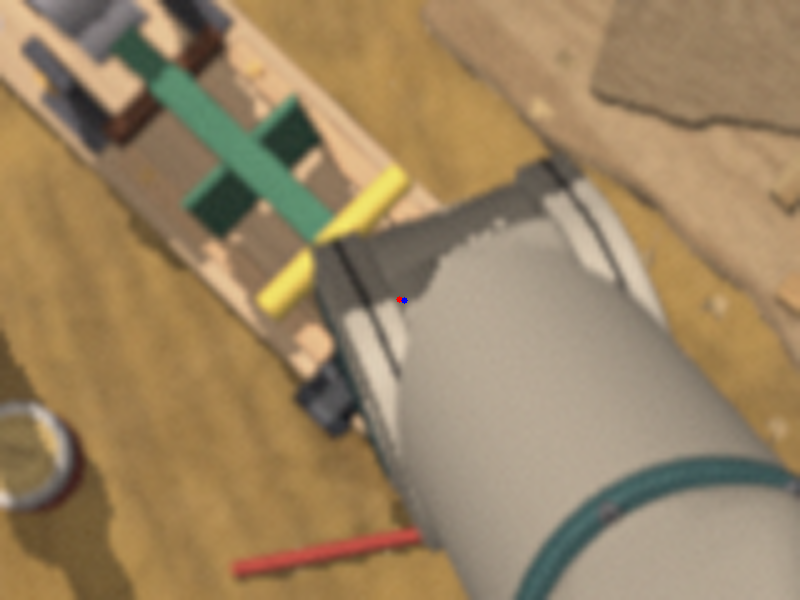

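Call:
servo_tool --rows '[{"dx":0.021,"dy":-0.001,"dz":0,"wx":0,"wy":0,"wz":0,"fingers":1},{"dx":0.022,"dy":-0.001,"dz":0.001,"wx":0,"wy":0,"wz":0,"fingers":1},{"dx":0.021,"dy":0,"dz":0,"wx":0,"wy":0,"wz":0,"fingers":1},{"dx":0.022,"dy":-0.001,"dz":0.001,"wx":0,"wy":0,"wz":0,"fingers":1},{"dx":0.021,"dy":0,"dz":0,"wx":0,"wy":0,"wz":0,"fingers":1}]'

```text
clock: 4.68
eef_pos: [458.9, 194.0, 99.5]
tool_rot: [-1.548, 1.32, 0.625]
force: [1.0, 1.3, 0.4]
width: -0.2
```

Call:
servo_tool --rows '[{"dx":0.022,"dy":-0.001,"dz":0,"wx":0,"wy":0,"wz":0,"fingers":1},{"dx":0,"dy":0,"dz":0,"wx":0,"wy":0,"wz":0,"fingers":1}]'

```text
clock: 4.92
eef_pos: [467.0, 196.8, 89.3]
tool_rot: [-1.534, 1.328, 0.634]
force: [-0.2, -0.4, 0.8]
width: -0.2
```

```bash
python3 - <<'E'
from kin import *
st();log();look("l3")
R=ori(75);X=None
s=ctrl.read_state();a=(s["eef_pos"],Ro.from_euler("xyz",s["tool_rot"]))
C=lambda f:np.array([-175*np.cos(np.radians(f))-13.2,0,90+175*np.sin(np.radians(f))-24.2])
print("contact");a=plan(tcp(C(15),R),R,3,a)
for f in range(18,75,4): a=plan(tcp(C(f),R),R,1,a)
r,f=fit();print(r.cost,np.round(r.x,2));np.save("k.npy",r.x)
E
```

```text
t 4.92 w [467.  196.8  89.3] jig [-186.8    0.9   89.3] F [-0.2 -0.4  0.8] width -0.2
tilt below horiz 76.1 bearing err 2.2 q [-0.61  0.56  0.29  2.26 -1.1   0.23  2.84] z [-0.56  0.83  0.01]
side origin 255 211 scale 5.0
top origin 161 198 scale 5.0
contact
dx 0.006 dy -0.005 dz -0.000 | w -0.00 0.03 -0.06
dx 0.006 dy -0.005 dz -0.000 | w -0.01 0.03 -0.06
dx 0.006 dy -0.004 dz -0.001 | w -0.00 0.02 -0.07
dx -0.010 dy -0.007 dz 0.000 | w -0.00 0.00 0.00
dx -0.014 dy -0.009 dz 0.000 | w -0.00 0.00 0.00
dx -0.012 dy -0.010 dz 0.000 | w -0.00 0.00 0.00
dx -0.012 dy -0.012 dz 0.000 | w -0.00 0.00 0.00
dx -0.011 dy -0.012 dz 0.000 | w -0.00 0.00 0.00
dx -0.011 dy -0.012 dz 0.000 | w -0.00 0.00 0.00
dx -0.009 dy -0.014 dz 0.000 | w -0.00 0.00 0.00
dx -0.008 dy -0.013 dz 0.000 | w -0.00 0.00 0.00
dx -0.008 dy -0.015 dz 0.000 | w -0.00 0.00 0.00
dx -0.006 dy -0.015 dz 0.000 | w -0.00 0.00 0.00
dx -0.005 dy -0.015 dz 0.000 | w -0.00 0.00 0.00
dx -0.005 dy -0.016 dz 0.000 | w -0.00 0.00 0.00
dx -0.003 dy -0.016 dz 0.000 | w -0.00 0.00 0.00
dx -0.002 dy -0.016 dz 0.000 | w -0.00 0.00 0.00
dx -0.000 dy -0.017 dz 0.000 | w -0.00 0.00 0.00
111.12590691298054 [ 3.5533e+02  5.5916e+02  3.8598e+02  3.9922e+02 -5.0000e-02 -6.0500e+00
 -8.7000e-01  3.0900e+00]
```

View pics/l3_s.png

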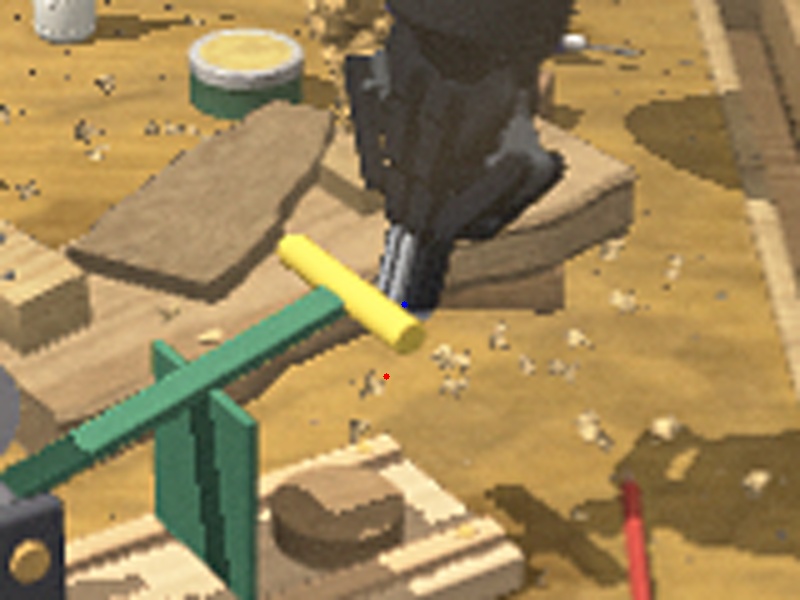

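```bash
python3 - <<'E'
from kin import *
k=np.load("k.npy");s=ctrl.read_state();q0=s["qpos"];st()
X,R=fk(S*q0,k);print("fkerr",X-s["eef_pos"])
for t in(76,80,84,88):
  for yw in(0,-10,-20):
    R=Ro.from_euler("z",np.radians(yw))*ori(t);q=q0
    for nm,X in(("pre",(-196,0,110)),("bal",(-111,0,214)),("discpush",(-215,0,28)),("end",(-105,0,28))):
      x,e,a=ik(k,tcp(X,R),R,q);print(t,yw,nm,np.round(e,1),np.round(a,1),np.round(x,2))
E
```

```text
t 5.03 w [466.6 195.9  89.7] jig [-187.6    0.4   89.7] F [ 0.2 -0.4  0.8] width -0.0
tilt below horiz 76.1 bearing err 2.1 q [-0.61  0.55  0.29  2.26 -1.1   0.23  2.84] z [-0.56  0.83  0.01]
fkerr [-1.03413059  2.56473595 -2.18838099]
76 0 pre 1.8 0.7 [-0.59  0.57  0.27  2.25 -1.1   0.23  2.86]
76 0 bal 0.0 0.0 [-0.88  0.53  0.65  1.97 -0.71  0.61  2.39]
76 0 discpush 17.7 6.7 [-0.56  0.73  0.24  2.2  -1.1   0.23  2.85]
76 0 end 3.7 1.6 [-0.6   0.8   0.23  2.03 -1.1   0.23  2.78]
76 -10 pre 2.5 0.9 [-0.68  0.58  0.35  2.25 -1.1   0.23  2.65]
76 -10 bal 0.0 0.0 [-0.97  0.55  0.74  1.97 -0.72  0.61  2.22]
76 -10 discpush 18.0 6.9 [-0.63  0.73  0.29  2.2  -1.1   0.23  2.65]
76 -10 end 4.1 1.8 [-0.67  0.81  0.29  2.03 -1.1   0.23  2.58]
76 -20 pre 2.1 0.8 [-0.78  0.59  0.43  2.25 -1.1   0.23  2.45]
76 -20 bal 0.0 0.0 [-1.06  0.58  0.84  1.97 -0.74  0.63  2.04]
76 -20 discpush 17.9 6.8 [-0.69  0.74  0.35  2.2  -1.1   0.23  2.45]
76 -20 end 3.7 1.6 [-0.74  0.82  0.35  2.03 -1.1   0.23  2.37]
80 0 pre 0.0 0.0 [-0.71  0.6   0.43  2.2  -0.96  0.35  2.71]
80 0 bal 0.0 0.0 [-0.91  0.56  0.69  
[... 1492 characters left out ...]
8 0 bal 0.0 0.0 [-0.92  0.64  0.73  1.77 -0.54  0.91  2.21]
88 0 discpush 0.0 0.0 [-0.7   0.79  0.41  2.16 -0.98  0.36  2.7 ]
88 0 end 0.0 0.0 [-0.8   0.89  0.54  1.87 -0.83  0.59  2.45]
88 -10 pre 0.0 0.0 [-0.88  0.69  0.66  2.07 -0.78  0.6   2.33]
88 -10 bal 0.0 0.0 [-0.95  0.65  0.77  1.77 -0.57  0.92  2.06]
88 -10 discpush 0.0 0.0 [-0.73  0.8   0.45  2.16 -1.02  0.37  2.56]
88 -10 end 0.0 0.0 [-0.83  0.9   0.58  1.87 -0.86  0.6   2.3 ]
88 -20 pre 0.0 0.0 [-0.91  0.7   0.7   2.07 -0.81  0.61  2.18]
88 -20 bal 0.0 0.0 [-0.98  0.67  0.82  1.77 -0.6   0.94  1.91]
88 -20 discpush 0.0 0.0 [-0.76  0.81  0.49  2.16 -1.05  0.4   2.42]
88 -20 end 0.0 0.0 [-0.85  0.91  0.61  1.87 -0.89  0.62  2.15]
```

```bash
python3 - <<'E'
from kin import *
R=ori(82)
s=ctrl.read_state();a=(s["eef_pos"],Ro.from_euler("xyz",s["tool_rot"]))
C=lambda f:np.array([-175*np.cos(np.radians(f))-16,0,90+175*np.sin(np.radians(f))-22.4])
print("pre");a=plan(tcp((-199,0,110),R),R,4,a)
print("contact");a=plan(tcp(C(15),R),R,2,a)
for f in range(18,75,4): a=plan(tcp(C(f),R),R,1,a)
E
```

```text
pre
dx 0.003 dy 0.003 dz -0.000 | w -0.00 0.02 0.25
dx 0.004 dy 0.003 dz -0.000 | w -0.00 0.02 0.24
dx 0.004 dy 0.003 dz -0.000 | w -0.00 0.02 0.25
dx 0.003 dy 0.003 dz -0.001 | w -0.01 0.02 0.24
contact
dx -0.000 dy -0.009 dz 0.000 | w 0.00 0.00 0.00
dx -0.001 dy -0.010 dz 0.000 | w 0.00 0.00 0.00
dx -0.011 dy -0.005 dz 0.000 | w 0.00 0.00 0.00
dx -0.014 dy -0.007 dz 0.000 | w 0.00 0.00 0.00
dx -0.014 dy -0.009 dz 0.000 | w 0.00 0.00 0.00
dx -0.013 dy -0.010 dz 0.000 | w 0.00 0.00 0.00
dx -0.013 dy -0.010 dz 0.000 | w 0.00 0.00 0.00
dx -0.012 dy -0.011 dz 0.000 | w 0.00 0.00 0.00
dx -0.010 dy -0.013 dz 0.000 | w 0.00 0.00 0.00
dx -0.010 dy -0.012 dz 0.000 | w 0.00 0.00 0.00
dx -0.010 dy -0.014 dz 0.000 | w 0.00 0.00 0.00
dx -0.008 dy -0.014 dz 0.000 | w 0.00 0.00 0.00
dx -0.007 dy -0.015 dz 0.000 | w 0.00 0.00 0.00
dx -0.006 dy -0.015 dz 0.000 | w 0.00 0.00 0.00
dx -0.005 dy -0.015 dz 0.000 | w 0.00 0.00 0.00
dx -0.004 dy -0.016 dz 0.000 | w 0.00 0.00 0.00
dx -0.003 dy -0.016 dz 0.000 | w 0.00 0.00 0.00
```

Call:
servo_tool --rows '[{"dx":0.003,"dy":0.003,"dz":0,"wx":0,"wy":0.02,"wz":0.25,"fingers":1},{"dx":0.004,"dy":0.003,"dz":0,"wx":0,"wy":0.02,"wz":0.25,"fingers":1},{"dx":0.004,"dy":0.003,"dz":0,"wx":0,"wy":0.02,"wz":0.25,"fingers":1},{"dx":0.003,"dy":0.003,"dz":-0.001,"wx":0,"wy":0.02,"wz":0.24,"fingers":1},{"dx":0,"dy":0,"dz":0,"wx":0,"wy":0,"wz":0,"fingers":1}]'

```text
clock: 5.65
eef_pos: [461.7, 191.5, 77.7]
tool_rot: [-1.572, 1.432, 0.595]
force: [-0.2, -0.1, 0.0]
width: -0.2
```

```bash
python3 - <<'E'
from kin import *
st();log();look("l4");t,_=tipstate();print("tip jig",w2j(t))
E
```

```text
t 5.65 w [461.7 191.5  77.7] jig [-194.1   -0.4   77.7] F [-0.2 -0.1  0. ] width -0.2
tilt below horiz 82.0 bearing err -0.1 q [-0.77  0.63  0.5   2.19 -0.93  0.4   2.66] z [-0.56  0.83 -0.  ]
side origin 257 215 scale 5.0
top origin 163 199 scale 5.0
tip jig [-199.11164772   -0.45683764  110.33666293]
```

View pics/l4_s.png

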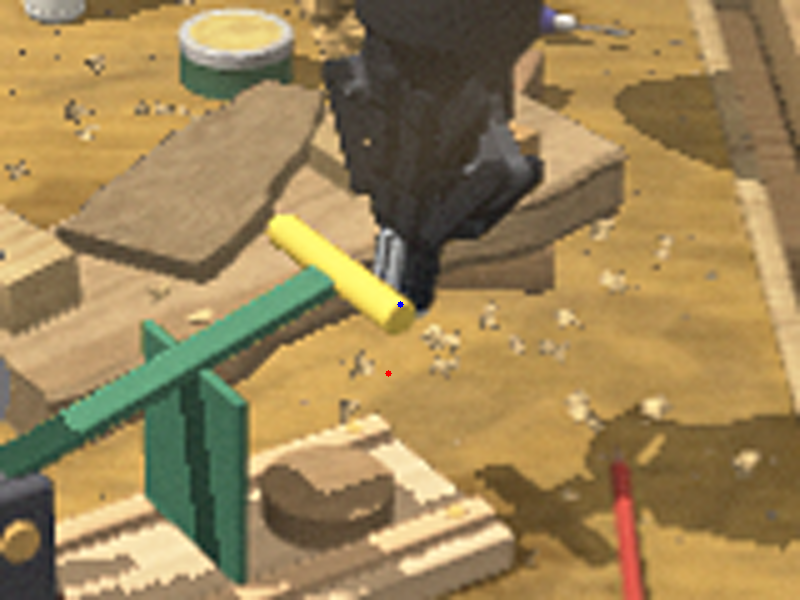

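Call:
servo_tool --rows '[{"dx":0,"dy":-0.009,"dz":0,"wx":0,"wy":0,"wz":0,"fingers":1},{"dx":-0.001,"dy":-0.01,"dz":0,"wx":0,"wy":0,"wz":0,"fingers":1},{"dx":-0.011,"dy":-0.005,"dz":0,"wx":0,"wy":0,"wz":0,"fingers":1},{"dx":-0.014,"dy":-0.007,"dz":0,"wx":0,"wy":0,"wz":0,"fingers":1},{"dx":-0.014,"dy":-0.009,"dz":0,"wx":0,"wy":0,"wz":0,"fingers":1}]'

```text
clock: 6.38
eef_pos: [481.3, 204.9, 111.7]
tool_rot: [-1.565, 1.435, 0.601]
force: [-3.7, -3.5, -0.9]
width: -0.1
```

```bash
python3 - <<'E'
from kin import *
st();log();look("l5");t,_=tipstate();print("tip jig",w2j(t))
E
```

```text
t 6.38 w [481.3 204.9 111.7] jig [-170.3   -0.4  111.7] F [-3.7 -3.5 -0.9] width -0.1
tilt below horiz 82.2 bearing err 0.3 q [-0.86  0.61  0.63  2.1  -0.81  0.53  2.53] z [-0.56  0.83  0.  ]
side origin 247 204 scale 5.0
top origin 154 190 scale 5.0
tip jig [-174.46579892   -0.40969682  144.98648637]
```

View pics/l5_s.png

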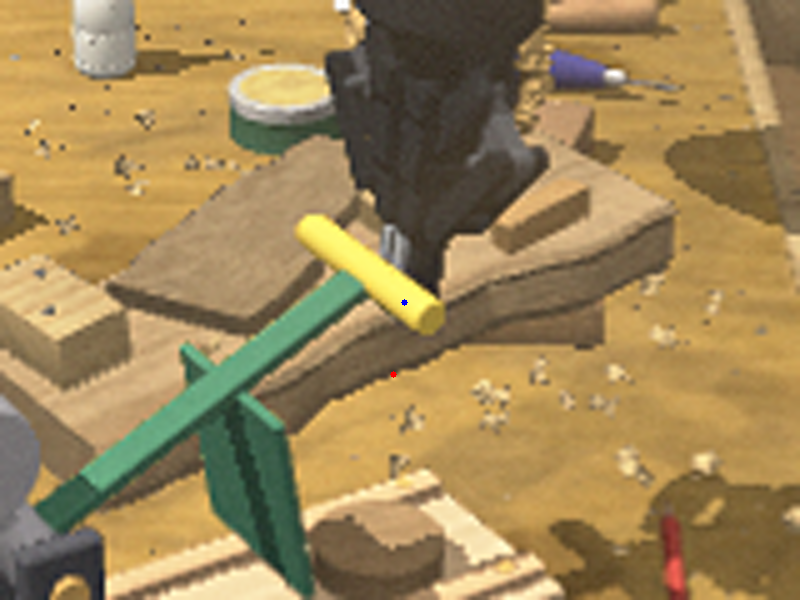

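The bar (view px ~(370,270)) is rising with about 5 N on the fingers. I'll continue along the arc.

Call:
servo_tool --rows '[{"dx":-0.013,"dy":-0.01,"dz":0,"wx":0,"wy":0,"wz":0,"fingers":1},{"dx":-0.013,"dy":-0.01,"dz":0,"wx":0,"wy":0,"wz":0,"fingers":1},{"dx":-0.012,"dy":-0.011,"dz":0,"wx":0,"wy":0,"wz":0,"fingers":1},{"dx":-0.01,"dy":-0.013,"dz":0,"wx":0,"wy":0,"wz":0,"fingers":1},{"dx":-0.01,"dy":-0.012,"dz":0,"wx":0,"wy":0,"wz":0,"fingers":1}]'

```text
clock: 7.1
eef_pos: [511.3, 225.1, 161.2]
tool_rot: [-1.566, 1.434, 0.6]
force: [-2.7, -1.1, 2.0]
width: 0.1
```

```bash
python3 - <<'E'
from kin import *
st();log();look("l6");t,_=tipstate();print("tip jig",w2j(t))
E
```

```text
t 7.10 w [511.3 225.1 161.2] jig [-134.2   -0.5  161.2] F [-2.7 -1.1  2. ] width 0.1
tilt below horiz 82.2 bearing err 0.2 q [-0.94  0.59  0.74  1.97 -0.7   0.7   2.4 ] z [-0.56  0.83  0.  ]
side origin 232 186 scale 5.0
top origin 140 175 scale 5.0
tip jig [-135.62171078   -0.87849519  194.7025136 ]
```

View pics/l6_s.png

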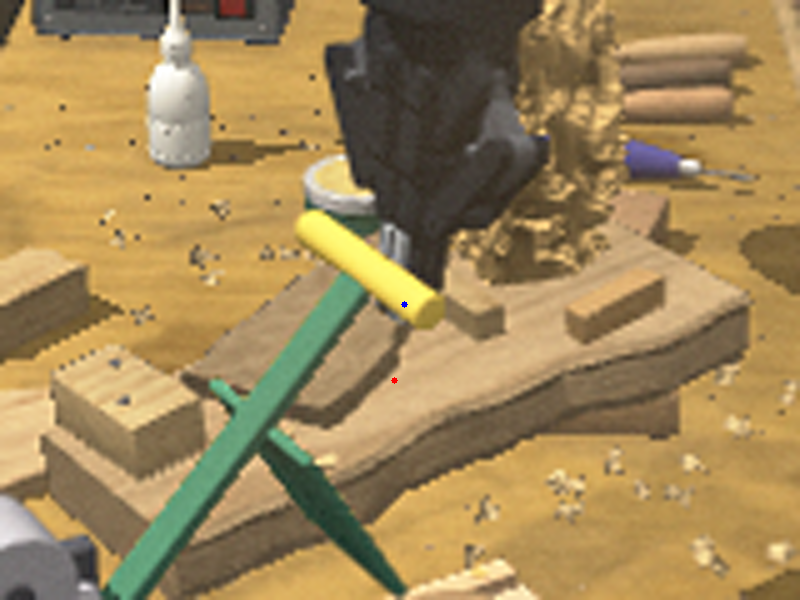

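Call:
servo_tool --rows '[{"dx":-0.01,"dy":-0.014,"dz":0,"wx":0,"wy":0,"wz":0,"fingers":1},{"dx":-0.008,"dy":-0.014,"dz":0,"wx":0,"wy":0,"wz":0,"fingers":1},{"dx":-0.007,"dy":-0.015,"dz":0,"wx":0,"wy":0,"wz":0,"fingers":1},{"dx":-0.006,"dy":-0.015,"dz":0,"wx":0,"wy":0,"wz":0,"fingers":1},{"dx":-0.005,"dy":-0.015,"dz":0,"wx":0,"wy":0,"wz":0,"fingers":1}]'

```text
clock: 7.82
eef_pos: [554.9, 254.6, 194.8]
tool_rot: [-1.573, 1.432, 0.594]
force: [0.2, -0.3, -0.9]
width: 0.0
```

```bash
python3 - <<'E'
from kin import *
st();log();look("l7");t,_=tipstate();print("tip jig",w2j(t))
E
```

```text
t 7.83 w [554.9 254.6 194.8] jig [-81.5  -0.6 194.8] F [ 0.2 -0.3 -0.9] width 0.0
tilt below horiz 82.1 bearing err -0.1 q [-0.95  0.63  0.78  1.8  -0.65  0.83  2.3 ] z [-0.56  0.83 -0.  ]
side origin 209 177 scale 5.0
top origin 121 155 scale 5.0
tip jig [-85.3944638   -0.63039402 227.58972997]
```

View pics/l7_s.png

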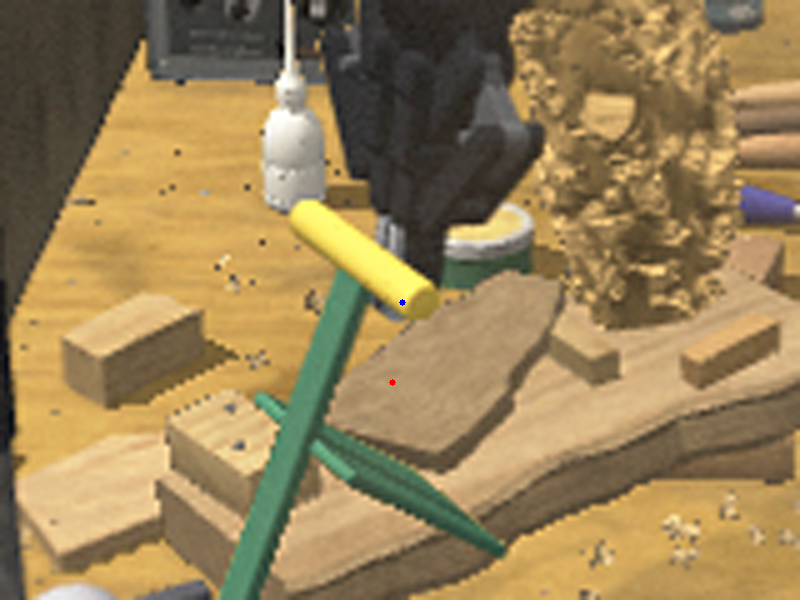

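Call:
servo_tool --rows '[{"dx":-0.004,"dy":-0.016,"dz":0,"wx":0,"wy":0,"wz":0,"fingers":1},{"dx":-0.003,"dy":-0.014,"dz":0,"wx":0,"wy":0,"wz":0,"fingers":1},{"dx":0,"dy":0,"dz":0,"wx":0,"wy":0,"wz":0,"fingers":1},{"dx":0,"dy":0,"dz":0,"wx":0,"wy":0,"wz":0,"fingers":1},{"dx":0,"dy":0,"dz":0,"wx":0,"wy":0,"wz":0,"fingers":1}]'

```text
clock: 8.55
eef_pos: [571.4, 265.8, 202.4]
tool_rot: [-1.57, 1.433, 0.597]
force: [0.4, 0.1, 1.0]
width: -0.1
```

```bash
python3 - <<'E'
from kin import *
st();log();look("l8");t,_=tipstate();print("tip jig",w2j(t))
E
```

```text
t 8.55 w [571.4 265.8 202.4] jig [-61.6  -0.6 202.4] F [0.4 0.1 1. ] width -0.1
tilt below horiz 82.1 bearing err 0.0 q [-0.95  0.65  0.79  1.74 -0.64  0.88  2.28] z [-0.56  0.83  0.  ]
side origin 199 176 scale 5.0
top origin 114 148 scale 5.0
tip jig [-65.99640488  -0.59189075 235.25404878]
```

View pics/l8_s.png

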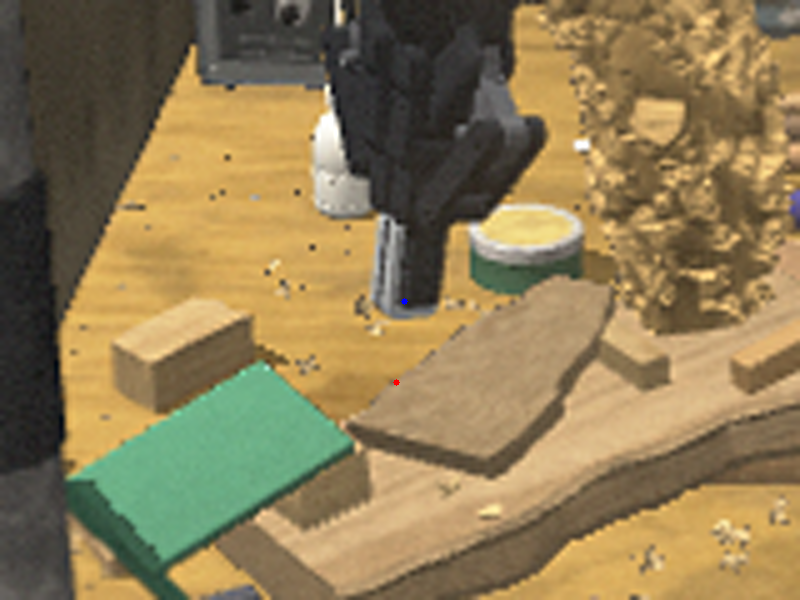

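```bash
python3 - <<'E'
from kin import *
R=ori(88);a=plan(tcp((-222,0,110),R),R,10)
E
```

```text
dx 0.014 dy 0.023 dz 0.000 | w -0.00 0.00 0.10
dx 0.014 dy 0.023 dz 0.000 | w -0.00 0.00 0.10
dx 0.014 dy 0.023 dz 0.000 | w -0.00 0.00 0.10
dx 0.014 dy 0.023 dz 0.000 | w -0.00 0.00 0.10
dx 0.015 dy 0.023 dz 0.000 | w -0.00 0.00 0.10
dx 0.015 dy 0.023 dz 0.000 | w -0.00 0.00 0.10
dx 0.015 dy 0.022 dz 0.000 | w -0.00 0.00 0.10
dx 0.015 dy 0.022 dz 0.000 | w -0.00 0.00 0.09
dx 0.016 dy 0.022 dz 0.000 | w -0.00 0.00 0.10
dx 0.015 dy 0.023 dz 0.001 | w -0.00 0.00 0.09
```

Call:
servo_tool --rows '[{"dx":0.014,"dy":0.023,"dz":0,"wx":0,"wy":0,"wz":0.1,"fingers":1},{"dx":0.014,"dy":0.023,"dz":0,"wx":0,"wy":0,"wz":0.1,"fingers":1},{"dx":0.014,"dy":0.023,"dz":0,"wx":0,"wy":0,"wz":0.1,"fingers":1},{"dx":0.014,"dy":0.023,"dz":0,"wx":0,"wy":0,"wz":0.1,"fingers":1},{"dx":0.015,"dy":0.023,"dz":0,"wx":0,"wy":0,"wz":0.1,"fingers":1}]'

```text
clock: 9.28
eef_pos: [505.6, 221.2, 139.4]
tool_rot: [-1.571, 1.485, 0.596]
force: [-1.0, -0.2, -0.7]
width: -0.2
```

Call:
servo_tool --rows '[{"dx":0.015,"dy":0.023,"dz":0,"wx":0,"wy":0,"wz":0.1,"fingers":1},{"dx":0.015,"dy":0.022,"dz":0,"wx":0,"wy":0,"wz":0.1,"fingers":1},{"dx":0.015,"dy":0.022,"dz":0,"wx":0,"wy":0,"wz":0.1,"fingers":1},{"dx":0.016,"dy":0.022,"dz":0,"wx":0,"wy":0,"wz":0.1,"fingers":1},{"dx":0.015,"dy":0.023,"dz":0,"wx":0,"wy":0,"wz":0.1,"fingers":1}]'

```text
clock: 9.9
eef_pos: [439.4, 176.2, 77.1]
tool_rot: [-1.577, 1.537, 0.59]
force: [-0.0, 0.9, 0.6]
width: -0.0
```

```bash
python3 - <<'E'
from kin import *
np.set_printoptions(precision=1,suppress=True)
st();log();look("l9",110,82);t,_=tipstate();print("tip jig",w2j(t))
for n in("side","top"):
    for l in("disc_center","cross_bar"):
        for q in ctrl.mark_of(l,n)[:2]: print(n,l,np.round(q["point"],1),round(q["conf"],2),w2j(atz(n,q["point"],27)))
    for q in ctrl.silhouettes("disc",n)[:2]: print(n,q["extent"],q["conf"],q["region"].sum())
E
```

```text
t 9.90 w [439.4 176.2  77.1] jig [-221.1   -0.6   77.1] F [-0.   0.9  0.6] width -0.0
tilt below horiz 88.1 bearing err -0.4 q [-0.8  0.7  0.6  2.2 -0.8  0.5  2.5] z [-0.6  0.8 -0. ]
side origin 236 190 scale 3.6363636363636362
top origin 141 184 scale 3.6363636363636362
tip jig [-224.    -0.3  109.6]
side cross_bar [194.9 260.5] 0.55 [ -17.9 -367.7   27. ]
side [324.1, 314.1, 26.1, 22.5] 0.93 471
top cross_bar [143.3 159.5] 0.69 [201.2  -5.9  27. ]
```

View pics/l9_s.png

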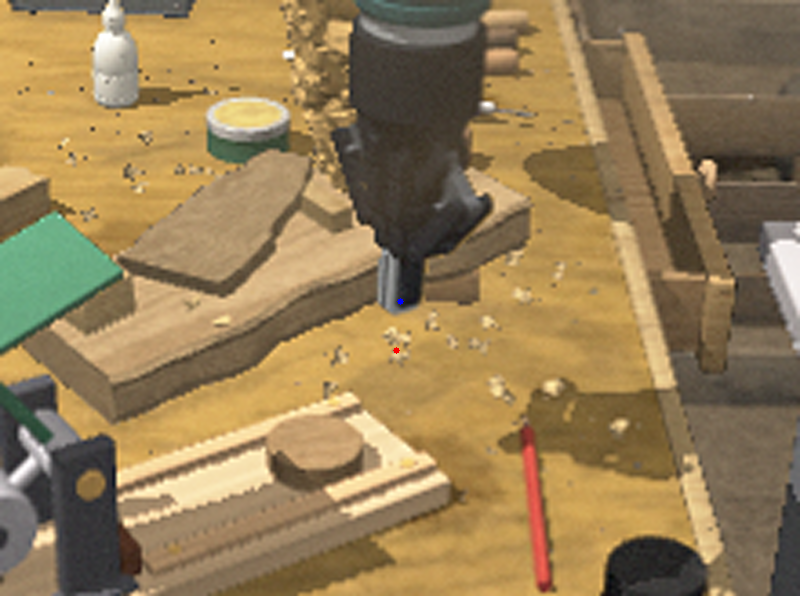

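View pics/l9_t.png

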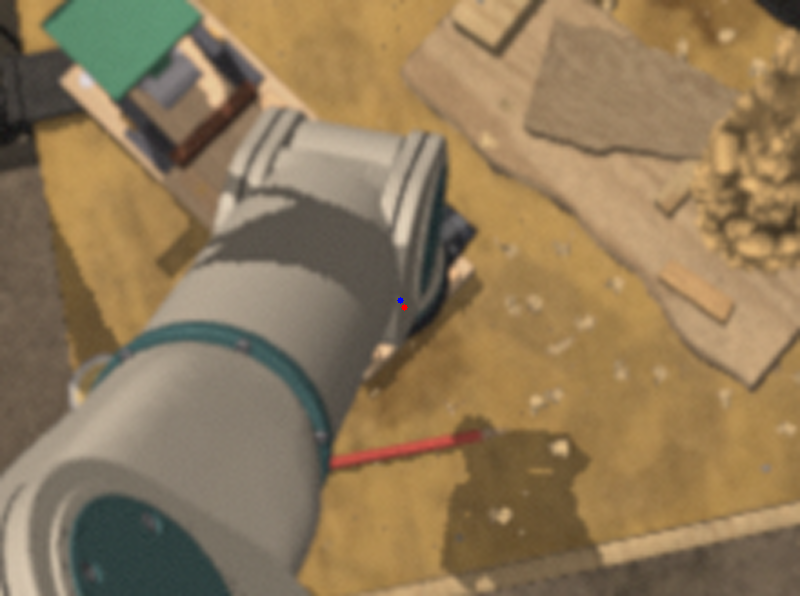

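```bash
python3 - <<'E'
from kin import *
np.set_printoptions(precision=1,suppress=True)
print(w2j(atz("side",[324.1,314.1],27)),w2j(atz("side",[322.8,312.3],36)))
for X in((-168,0),(-166,0),(-170,0)):
    P=[proj("side",j2w((X[0]+28.5*np.cos(a),X[1]+28.5*np.sin(a),z))) for a in np.linspace(0,6.28,60) for z in(18,36)]
    P=np.array(P);print(X,(P.min(0)+P.max(0))/2,P.max(0)-P.min(0))
k=fit()[0].x;np.save("k.npy",k);q=ctrl.read_state()["qpos"];print(np.round(k,2))
for t in(85,88,90):
  R=ori(t)
  for X in((-224,0,80),(-224,0,30),(-212,0,30),(-150,0,30),(-98,0,30)):
    x,e,a=ik(k,tcp(X,R),R,q);print(t,X,round(e,1),round(a,1),np.round(x,2))
E
```

```text
[-166.8    1.9   27. ] [-160.7    5.8   36. ]
(-168, 0) [324.1 313.7] [26.9 22.2]
(-166, 0) [323.4 314. ] [26.9 22.2]
(-170, 0) [324.9 313.4] [26.9 22.1]
[353.3 566.7 385.9 406.8  -0.1 -12.7  -6.    3.1]
85 (-224, 0, 80) 0.0 0.0 [-0.7  0.7  0.5  2.2 -1.   0.4  2.7]
85 (-224, 0, 30) 1.4 0.5 [-0.6  0.8  0.3  2.2 -1.1  0.2  2.8]
85 (-212, 0, 30) 0.0 0.0 [-0.6  0.8  0.3  2.2 -1.1  0.2  2.8]
85 (-150, 0, 30) 0.0 0.0 [-0.7  0.8  0.4  2.  -1.   0.4  2.6]
85 (-98, 0, 30) 0.0 0.0 [-0.8  0.9  0.5  1.9 -0.9  0.5  2.5]
88 (-224, 0, 80) 0.0 0.0 [-0.8  0.7  0.5  2.2 -0.9  0.5  2.6]
88 (-224, 0, 30) 0.0 0.0 [-0.7  0.8  0.4  2.2 -1.   0.3  2.7]
88 (-212, 0, 30) 0.0 0.0 [-0.7  0.8  0.4  2.2 -1.   0.3  2.7]
88 (-150, 0, 30) 0.0 0.0 [-0.8  0.8  0.5  2.  -0.9  0.5  2.6]
88 (-98, 0, 30) 0.0 0.0 [-0.8  0.9  0.6  1.9 -0.8  0.6  2.5]
90 (-224, 0, 80) 0.0 0.0 [-0.8  0.7  0.6  2.1 -0.8  0.5  2.6]
90 (-224, 0, 30) 0.0 0.0 [-0.7  0.8  0.5  2.2 -0.9  0.4  2.7]
90 (-212, 0, 30) 0.0 0.0 [-0.8  0.8  0.5  2.1 -0.9  0.4  2.6]
90 (-150, 0, 30) 0.0 0.0 [-0.8  0.9  0.6  2.  -0.8  0.6  2.5]
90 (-98, 0, 30) 0.0 0.0 [-0.8  0.9  0.6  1.8 -0.8  0.7  2.4]
```

```bash
python3 - <<'E'
from kin import *
R=ori(88);a=plan(tcp((-221,0.5,28),R),R,7)
E
```

```text
dx 0.016 dy 0.001 dz 0.000 | w 0.00 -0.00 -0.00
dx 0.016 dy 0.001 dz 0.000 | w 0.00 -0.00 -0.00
dx 0.016 dy 0.000 dz 0.000 | w 0.00 -0.00 -0.00
dx 0.016 dy 0.001 dz 0.000 | w 0.00 -0.00 -0.00
dx 0.015 dy 0.000 dz 0.001 | w 0.00 -0.00 -0.00
dx 0.016 dy 0.001 dz 0.000 | w 0.00 -0.00 -0.00
dx 0.015 dy 0.000 dz 0.001 | w 0.00 -0.00 -0.00
```

Call:
servo_tool --rows '[{"dx":0.016,"dy":0.001,"dz":0,"wx":0,"wy":0,"wz":0,"fingers":1},{"dx":0.016,"dy":0.001,"dz":0,"wx":0,"wy":0,"wz":0,"fingers":1},{"dx":0.016,"dy":0,"dz":0,"wx":0,"wy":0,"wz":0,"fingers":1},{"dx":0.016,"dy":0.001,"dz":0,"wx":0,"wy":0,"wz":0,"fingers":1},{"dx":0.015,"dy":0,"dz":0.001,"wx":0,"wy":0,"wz":0,"fingers":1}]'

```text
clock: 10.92
eef_pos: [438.9, 176.7, 17.1]
tool_rot: [-1.57, 1.538, 0.596]
force: [0.2, 0.6, -0.0]
width: -0.1
```

Call:
servo_tool --rows '[{"dx":0.016,"dy":0.001,"dz":0,"wx":0,"wy":0,"wz":0,"fingers":1},{"dx":0.015,"dy":0,"dz":0.001,"wx":0,"wy":0,"wz":0,"fingers":1},{"dx":0,"dy":0,"dz":0,"wx":0,"wy":0,"wz":0,"fingers":1}]'

```text
clock: 11.3
eef_pos: [438.1, 177.4, -6.1]
tool_rot: [-1.549, 1.539, 0.617]
force: [0.5, -0.1, 1.0]
width: -0.1
```

```bash
python3 - <<'E'
from kin import *
st();log();look("l10",60,45);t,_=tipstate();print("tip jig",np.round(w2j(t),1))
R=ori(88);a=plan(tcp((-204,0,28),R),R,3);a=plan(tcp((-104,0,28),R),R,12,a)
E
```

```text
t 11.30 w [438.1 177.4  -6.1] jig [-221.6    1.    -6.1] F [ 0.5 -0.1  1. ] width -0.1
tilt below horiz 88.2 bearing err 1.2 q [-0.68  0.78  0.36  2.19 -1.01  0.31  2.73] z [-0.56  0.83  0.  ]
side origin 285 261 scale 6.666666666666667
top origin 194 227 scale 6.666666666666667
tip jig [-222.2    0.7   27.7]
dx 0.000 dy -0.008 dz -0.000 | w -0.00 -0.00 -0.01
dx 0.000 dy -0.008 dz -0.000 | w -0.00 -0.00 -0.00
dx 0.000 dy -0.008 dz -0.001 | w -0.01 -0.00 -0.01
dx 0.000 dy -0.011 dz -0.000 | w 0.00 -0.00 0.00
dx 0.000 dy -0.011 dz -0.000 | w 0.00 -0.00 0.00
dx 0.001 dy -0.011 dz -0.000 | w 0.00 -0.00 0.00
dx 0.000 dy -0.011 dz -0.000 | w 0.00 -0.00 0.00
dx 0.001 dy -0.011 dz -0.000 | w 0.00 -0.00 0.00
dx 0.000 dy -0.011 dz -0.000 | w 0.00 -0.00 0.00
dx 0.001 dy -0.011 dz -0.000 | w 0.00 -0.00 0.00
dx 0.000 dy -0.011 dz -0.000 | w 0.00 -0.00 0.00
dx 0.001 dy -0.011 dz -0.000 | w 0.00 -0.00 0.00
dx 0.000 dy -0.012 dz -0.000 | w 0.00 -0.00 0.00
dx 0.001 dy -0.011 dz -0.000 | w 0.00 -0.00 0.00
dx 0.000 dy -0.012 dz -0.000 | w 0.00 -0.00 0.00
```

View pics/l10_s.png

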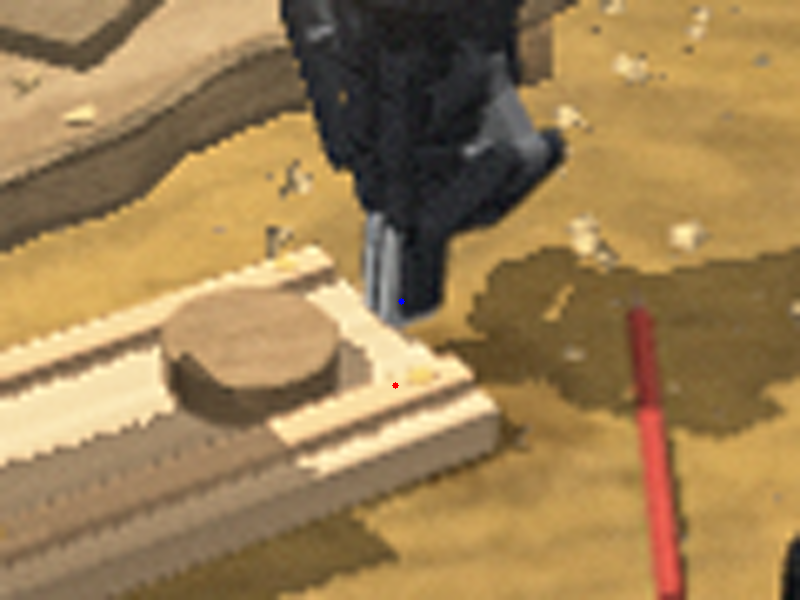

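Call:
servo_tool --rows '[{"dx":0,"dy":-0.008,"dz":0,"wx":0,"wy":0,"wz":0,"fingers":1},{"dx":0,"dy":-0.008,"dz":0,"wx":0,"wy":0,"wz":0,"fingers":1},{"dx":0,"dy":-0.008,"dz":-0.001,"wx":0,"wy":0,"wz":0,"fingers":1},{"dx":0,"dy":-0.01,"dz":0,"wx":0,"wy":0,"wz":0,"fingers":1},{"dx":0,"dy":-0.01,"dz":0,"wx":0,"wy":0,"wz":0,"fingers":1}]'

```text
clock: 12.02
eef_pos: [466.8, 195.8, -4.1]
tool_rot: [-1.574, 1.537, 0.593]
force: [-0.3, -1.3, 0.3]
width: 0.1
```

```bash
python3 - <<'E'
from kin import *
st();look("l11",60,45);t,_=tipstate();print("tip jig",np.round(w2j(t),1))
E
```

```text
t 12.03 w [466.8 195.8  -4.1] jig [-187.4    0.2   -4.1] F [-0.3 -1.3  0.3] width 0.1
tilt below horiz 88.1 bearing err -0.2 q [-0.74  0.81  0.44  2.1  -0.95  0.4   2.65] z [-0.56  0.83 -0.  ]
side origin 272 264 scale 6.666666666666667
top origin 184 217 scale 6.666666666666667
tip jig [-187.9    0.2   28.9]
```

View pics/l11_s.png

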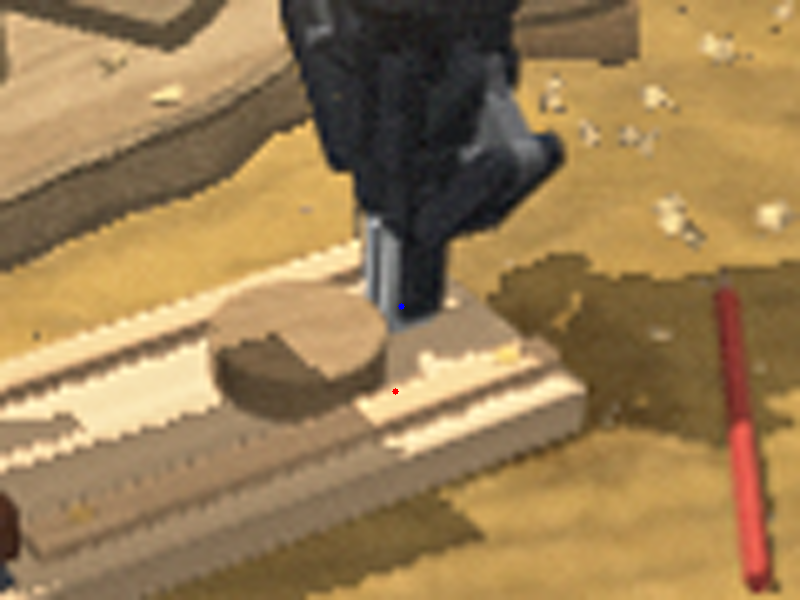

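The disc (view px ~(298,340)) is moving ahead of the fingers at about 1 N. I'll continue.

Call:
servo_tool --rows '[{"dx":0,"dy":-0.01,"dz":0,"wx":0,"wy":0,"wz":0,"fingers":1},{"dx":0.001,"dy":-0.01,"dz":0,"wx":0,"wy":0,"wz":0,"fingers":1},{"dx":0,"dy":-0.01,"dz":0,"wx":0,"wy":0,"wz":0,"fingers":1},{"dx":0,"dy":-0.01,"dz":0,"wx":0,"wy":0,"wz":0,"fingers":1},{"dx":0.001,"dy":-0.01,"dz":0,"wx":0,"wy":0,"wz":0,"fingers":1}]'

```text
clock: 12.75
eef_pos: [497.9, 216.8, -4.3]
tool_rot: [-1.574, 1.538, 0.593]
force: [0.3, -0.4, -0.7]
width: 0.2
```

Call:
servo_tool --rows '[{"dx":0,"dy":-0.01,"dz":0,"wx":0,"wy":0,"wz":0,"fingers":1},{"dx":0,"dy":-0.01,"dz":0,"wx":0,"wy":0,"wz":0,"fingers":1},{"dx":0.001,"dy":-0.01,"dz":0,"wx":0,"wy":0,"wz":0,"fingers":1},{"dx":0,"dy":-0.01,"dz":0,"wx":0,"wy":0,"wz":0,"fingers":1}]'

```text
clock: 13.25
eef_pos: [522.7, 233.6, -4.2]
tool_rot: [-1.572, 1.538, 0.595]
force: [0.2, -0.1, 0.2]
width: 0.2
```

```bash
python3 - <<'E'
from kin import *
st();look("l12",60,45);t,_=tipstate();print("tip jig",np.round(w2j(t),1))
for q in ctrl.silhouettes("disc","side")[:1]: print(q["extent"],q["conf"])
for X in(-58.5,-65,-75,-85):
    P=np.array([proj("side",j2w((X+28.5*np.cos(a),28.5*np.sin(a),z))) for a in np.linspace(0,6.28,60) for z in(18,36)]);print(X,np.round(P.min(0),1),np.round(P.max(0),1))
E
```

```text
t 13.25 w [522.7 233.6  -4.2] jig [-120.     0.2   -4.2] F [ 0.2 -0.1  0.2] width 0.2
tilt below horiz 88.1 bearing err -0.1 q [-0.8   0.88  0.54  1.92 -0.88  0.55  2.51] z [-0.56  0.83 -0.  ]
side origin 245 274 scale 6.666666666666667
top origin 165 199 scale 6.666666666666667
tip jig [-120.4    0.2   28.9]
[288.5, 325.8, 24.3, 27.4] 0.64
-58.5 [264.9 317.8] [293.1 341.6]
-65 [267.7 316.8] [295.9 340.6]
-75 [272.  315.4] [300. 339.]
-85 [276.4 314. ] [304.2 337.4]
```

View pics/l12_s.png

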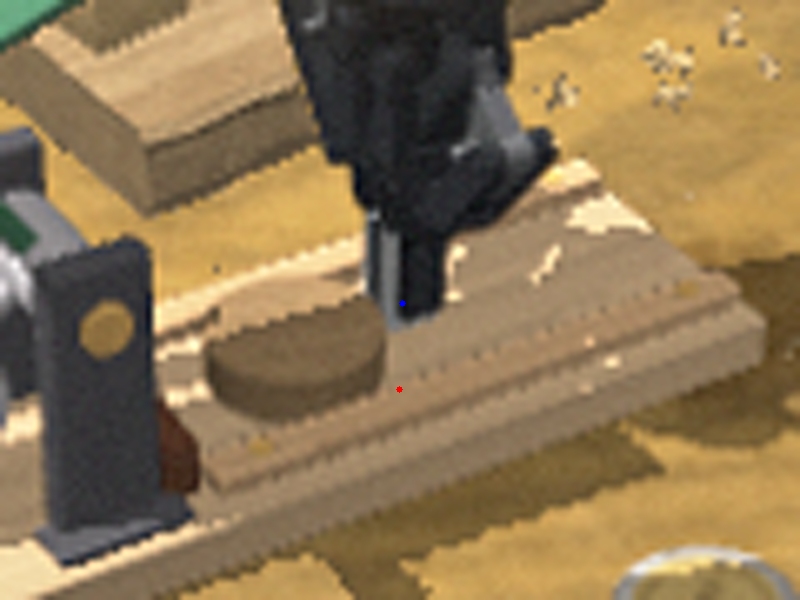

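Call:
servo_tool --rows '[{"dx":0,"dy":-0.009,"dz":0,"wx":0,"wy":0,"wz":0,"fingers":1},{"dx":0,"dy":-0.008,"dz":0,"wx":0,"wy":0,"wz":0,"fingers":1},{"dx":0,"dy":-0.006,"dz":0,"wx":0,"wy":0,"wz":0,"fingers":1},{"dx":0,"dy":-0.003,"dz":0,"wx":0,"wy":0,"wz":0,"fingers":1}]'

```text
clock: 13.9
eef_pos: [538.7, 244.5, -3.5]
tool_rot: [-1.575, 1.537, 0.592]
force: [-1.2, 0.1, -0.3]
width: -0.0
```

Call:
servo_tool --rows '[{"dx":0,"dy":-0.003,"dz":0,"wx":0,"wy":0,"wz":0,"fingers":1},{"dx":0,"dy":0,"dz":0,"wx":0,"wy":0,"wz":0,"fingers":1}]'

```text
clock: 14.15
eef_pos: [540.4, 245.6, -3.4]
tool_rot: [-1.574, 1.537, 0.593]
force: [-0.5, 0.3, -0.8]
width: 0.0
```

```bash
python3 - <<'E'
from kin import *
st();look("l13",60,45);t,_=tipstate();print("tip jig",np.round(w2j(t),1))
for q in ctrl.silhouettes("disc","side")[:1]: print(q["extent"],q["conf"])
E
```

```text
t 14.15 w [540.4 245.6  -3.4] jig [-98.7   0.1  -3.4] F [-0.5  0.3 -0.8] width 0.0
tilt below horiz 88.1 bearing err -0.2 q [-0.81  0.91  0.56  1.87 -0.86  0.6   2.48] z [-0.56  0.83 -0.  ]
side origin 236 277 scale 6.666666666666667
top origin 160 193 scale 6.666666666666667
tip jig [-99.9   0.1  29.6]
[282.0, 329.4, 27.7, 22.7] 0.74
```

View pics/l13_s.png

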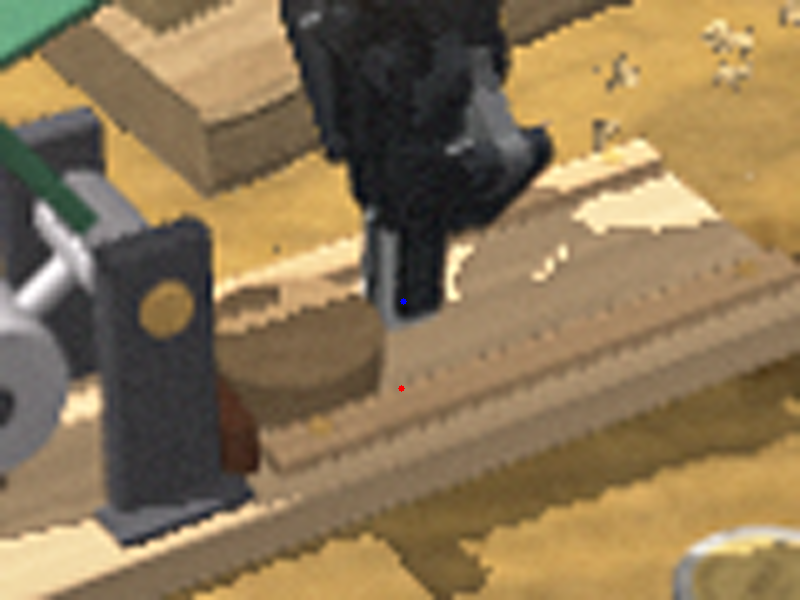

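Call:
servo_tool --rows '[{"dx":0,"dy":-0.002,"dz":0,"wx":0,"wy":0,"wz":0,"fingers":1},{"dx":0,"dy":0,"dz":0,"wx":0,"wy":0,"wz":0,"fingers":1}]'

```text
clock: 14.55
eef_pos: [541.6, 246.4, -3.3]
tool_rot: [-1.574, 1.537, 0.593]
force: [0.0, -0.5, -0.3]
width: -0.1
```

Call:
servo_tool --rows '[{"dx":0,"dy":-0.002,"dz":0,"wx":0,"wy":0,"wz":0,"fingers":1},{"dx":0,"dy":0,"dz":0,"wx":0,"wy":0,"wz":0,"fingers":1}]'

```text
clock: 14.8
eef_pos: [542.3, 246.9, -3.4]
tool_rot: [-1.565, 1.539, 0.602]
force: [-1.4, -0.9, 1.3]
width: 0.2
```

Call:
servo_tool --rows '[{"dx":0,"dy":-0.002,"dz":0,"wx":0,"wy":0,"wz":0,"fingers":1},{"dx":0,"dy":0,"dz":0,"wx":0,"wy":0,"wz":0,"fingers":1}]'

```text
clock: 15.05
eef_pos: [542.3, 247.0, -3.5]
tool_rot: [-1.542, 1.541, 0.624]
force: [-4.7, -3.2, 3.3]
width: 0.0
```

Call:
servo_tool --rows '[{"dx":0,"dy":-0.002,"dz":0,"wx":0,"wy":0,"wz":0,"fingers":1},{"dx":0,"dy":0,"dz":0,"wx":0,"wy":0,"wz":0,"fingers":1}]'

```text
clock: 15.3
eef_pos: [542.3, 247.0, -3.5]
tool_rot: [-1.519, 1.543, 0.647]
force: [-7.2, -4.3, 6.0]
width: 0.1
```

```bash
python3 - <<'E'
from kin import *
st();look("l14",60,45);t,_=tipstate();print("tip jig",np.round(w2j(t),1))
E
```

```text
t 15.30 w [542.3 247.   -3.5] jig [-96.3   0.2  -3.5] F [-7.2 -4.3  6. ] width 0.1
tilt below horiz 88.4 bearing err 2.9 q [-0.82  0.91  0.57  1.85 -0.85  0.61  2.47] z [-0.56  0.83  0.  ]
side origin 235 277 scale 6.666666666666667
top origin 159 192 scale 6.666666666666667
tip jig [-97.2   0.2  29.4]
```

View pics/l14_s.png

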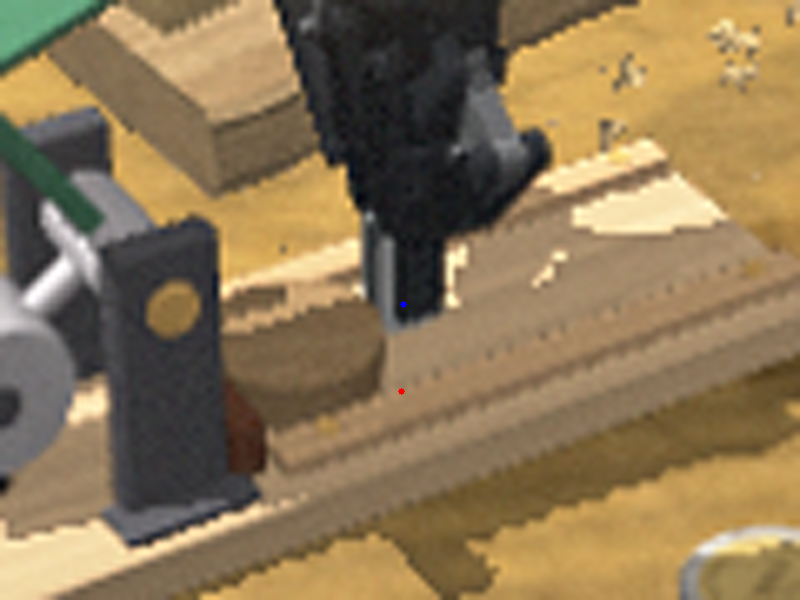

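Call:
servo_tool --rows '[{"dx":0,"dy":0.005,"dz":0,"wx":0,"wy":0,"wz":0,"fingers":1},{"dx":0,"dy":0.01,"dz":0,"wx":0,"wy":0,"wz":0,"fingers":1},{"dx":0,"dy":0.015,"dz":0,"wx":0,"wy":0,"wz":0,"fingers":1},{"dx":0,"dy":0.02,"dz":0,"wx":0,"wy":0,"wz":0,"fingers":1},{"dx":-0.01,"dy":0.02,"dz":0,"wx":0,"wy":0,"wz":0,"fingers":1}]'

```text
clock: 16.02
eef_pos: [500.6, 218.8, 2.4]
tool_rot: [-1.569, 1.538, 0.598]
force: [-0.5, 0.5, -0.6]
width: -0.2
```

Call:
servo_tool --rows '[{"dx":-0.03,"dy":0.015,"dz":0,"wx":0,"wy":0,"wz":0,"fingers":1},{"dx":-0.04,"dy":0.015,"dz":0,"wx":0,"wy":0,"wz":0,"fingers":1},{"dx":-0.05,"dy":0.01,"dz":0,"wx":0,"wy":0,"wz":0,"fingers":1},{"dx":-0.05,"dy":0.01,"dz":0,"wx":0,"wy":0,"wz":0,"fingers":1},{"dx":-0.05,"dy":0,"dz":0,"wx":0,"wy":0,"wz":0,"fingers":1}]'

```text
clock: 16.65
eef_pos: [464.9, 194.7, 167.3]
tool_rot: [-1.545, 1.538, 0.621]
force: [-0.1, 1.1, 0.4]
width: 0.1
```

```bash
python3 - <<'E'
from kin import *
st();log()
save("side","s20.png");save("top","t20.png")
np.set_printoptions(precision=1,suppress=True)
for q in ctrl.silhouettes("disc","side")[:1]: print(q["extent"],q["conf"])
for n in("side","top"):
  for q in ctrl.mark_of("disc_center",n)[:2]: print(n,q["point"],q["conf"],w2j(atz(n,q["point"],27)))
for f in("s20","t20"):
    i=cv2.imread(f"pics/{f}.png");c=(200,180,360,300) if f[0]=="s" else (120,130,300,265)
    cv2.imwrite(f"pics/{f}z.png",cv2.resize(i[c[1]:c[3],c[0]:c[2]],None,fx=4.4,fy=4.4,interpolation=cv2.INTER_CUBIC))
E
```

```text
t 16.65 w [464.9 194.7 167.3] jig [-189.7    0.3  167.3] F [-0.1  1.1  0.4] width 0.1
tilt below horiz 88.1 bearing err 1.4 q [-0.99  0.58  0.82  2.   -0.62  0.79  2.36] z [-0.56  0.83  0.  ]
[281.7, 329.1, 22.4, 26.9] 0.88
side [277.5, 329.4] 0.63 [-55.9  -1.8  27. ]
```

View pics/s20z.png

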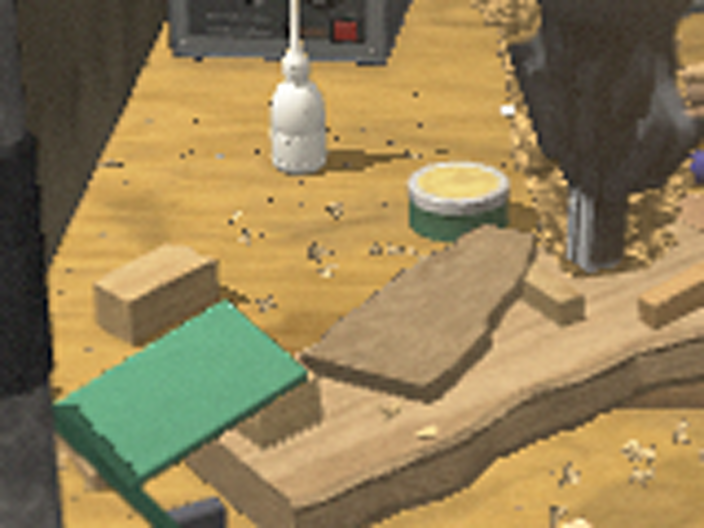

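View pics/t20.png

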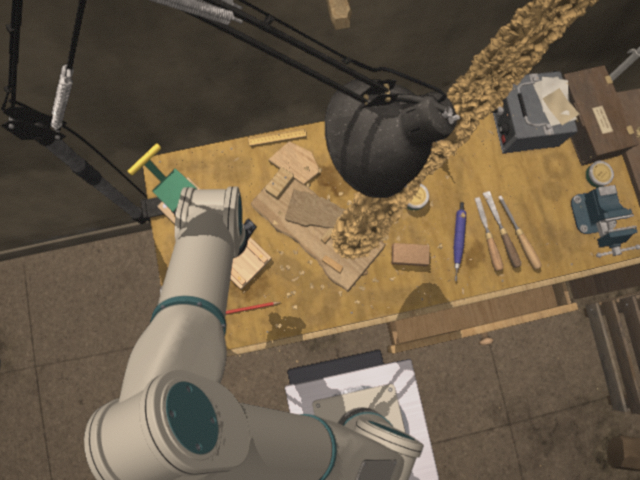

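```bash
python3 - <<'E'
from kin import *
R=ori(85);a=plan(tcp((-200,20,300),R),R,4);print();plan([300,420,300],R,6,a)
E
```

```text
dx -0.034 dy 0.002 dz 0.006 | w 0.00 0.00 -0.13
dx -0.034 dy 0.001 dz 0.007 | w 0.00 0.00 -0.13
dx -0.034 dy 0.001 dz 0.006 | w 0.00 0.00 -0.13
dx -0.033 dy -0.000 dz 0.007 | w 0.00 0.01 -0.13

dx -0.007 dy -0.000 dz 0.058 | w 0.00 -0.00 0.00
dx -0.007 dy -0.000 dz 0.058 | w 0.00 -0.00 0.00
dx -0.008 dy -0.000 dz 0.057 | w 0.00 -0.00 0.00
dx -0.007 dy -0.000 dz 0.058 | w 0.00 -0.00 0.00
dx -0.008 dy -0.000 dz 0.057 | w 0.00 -0.00 0.00
dx -0.007 dy -0.001 dz 0.058 | w 0.00 -0.00 0.00
```

Call:
servo_tool --rows '[{"dx":-0.034,"dy":0.002,"dz":0.006,"wx":0,"wy":0,"wz":-0.13,"fingers":1},{"dx":-0.034,"dy":0.001,"dz":0.006,"wx":0,"wy":0,"wz":-0.13,"fingers":1},{"dx":-0.034,"dy":0.001,"dz":0.006,"wx":0,"wy":0,"wz":-0.13,"fingers":1},{"dx":-0.033,"dy":0,"dz":0.007,"wx":0,"wy":0,"wz":-0.13,"fingers":1},{"dx":-0.007,"dy":0,"dz":0.05,"wx":0,"wy":0,"wz":0,"fingers":1}]'

```text
clock: 17.52
eef_pos: [428.2, 235.3, 273.0]
tool_rot: [-1.58, 1.481, 0.582]
force: [-0.1, 1.2, -0.1]
width: 0.0
```

Call:
servo_tool --rows '[{"dx":-0.007,"dy":0,"dz":0.058,"wx":0,"wy":0,"wz":0,"fingers":1},{"dx":-0.008,"dy":0,"dz":0.057,"wx":0,"wy":0,"wz":0,"fingers":1},{"dx":-0.007,"dy":0,"dz":0.058,"wx":0,"wy":0,"wz":0,"fingers":1},{"dx":-0.008,"dy":0,"dz":0.057,"wx":0,"wy":0,"wz":0,"fingers":1},{"dx":-0.007,"dy":0,"dz":0.058,"wx":0,"wy":0,"wz":0,"fingers":1}]'

```text
clock: 18.15
eef_pos: [302.3, 414.9, 298.9]
tool_rot: [-1.581, 1.485, 0.586]
force: [0.3, 0.1, -0.1]
width: 0.4
```

```bash
python3 - <<'E'
from kin import *
st()
save("side","s21.png");save("top","t21.png")
np.set_printoptions(precision=1,suppress=True)
for n in("side","top"):
  for q in ctrl.silhouettes("disc",n)[:1]: print(q["extent"],q["conf"])
  for q in ctrl.mark_of("disc_center",n)[:2]: print(n,q["point"],q["conf"],w2j(atz(n,q["point"],27)))
for l in("stain_jar","powder_tin","red_pencil"):
  for n in("side","top"):
    for q in ctrl.mark_of(l,n)[:1]: print(l,n,atz(n,q["point"],0),round(q["conf"],2))
i=cv2.imread("pics/s21.png");cv2.imwrite("pics/s21z.png",cv2.resize(i[250:380,200:360],None,fx=4.4,fy=4.4,interpolation=cv2.INTER_CUBIC))
E
```

```text
t 18.15 w [302.3 414.9 298.9] jig [-200.5  273.9  298.9] F [ 0.3  0.1 -0.1] width 0.4
tilt below horiz 85.1 bearing err -0.6 q [-1.74  0.43  1.05  1.85 -0.43  1.02  1.63] z [-0.56  0.83 -0.  ]
[281.5, 331.2, 22.3, 24.3] 0.98
side [278.0, 327.3] 0.91 [-60.3  -7.6  27. ]
[208.3, 229.9, 18.3, 19.3] 0.96
top [210.4, 226.0] 0.61 [-58.4  -5.1  27. ]
stain_jar side [314.  377.9   0. ] 0.88
stain_jar top [316.5 381.3   0. ] 0.95
powder_tin side [429.7 389.2   0. ] 0.68
powder_tin top [430.2 392.7   0. ] 0.7
red_pencil side [ 554.4 -234.8    0. ] 0.39
red_pencil top [350.2 212.2   0. ] 0.62
```

View pics/s21z.png

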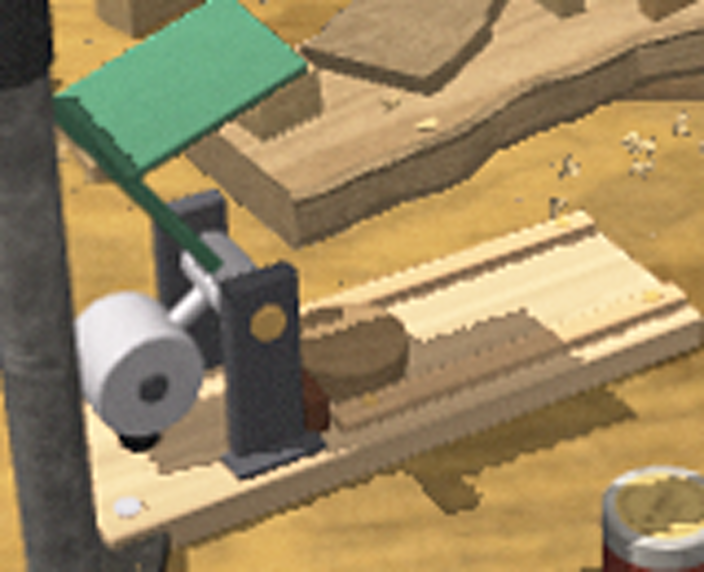

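View pics/t21.png

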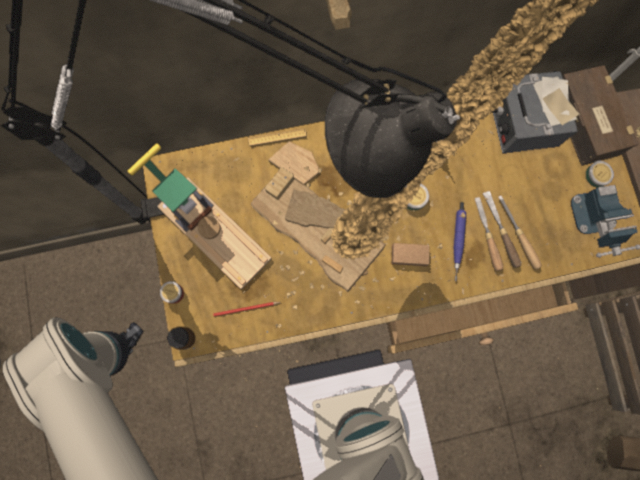

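View pics/s21.png

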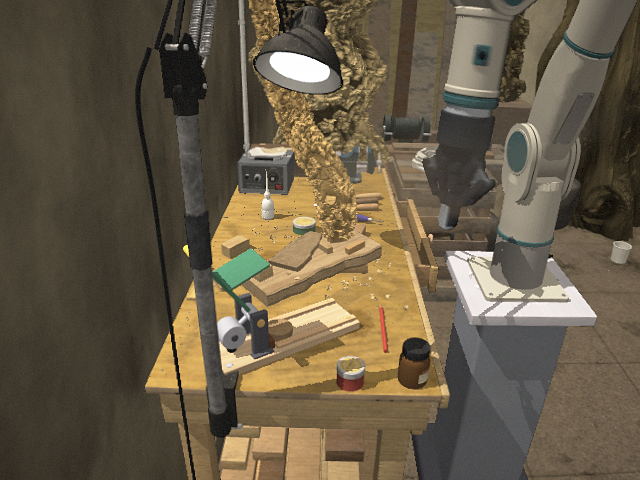

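The gate is raised: green plate at side px (241,270), yellow bar beyond it. The disc sits against the stop at side px (281,330), and the jar, tin and pencil are where they were. The arm is well clear, so I'll hand in.

Call:
servo_tool --rows '[{"dx":0,"dy":0,"dz":0,"wx":0,"wy":0,"wz":0,"fingers":1},{"dx":0,"dy":0,"dz":0,"wx":0,"wy":0,"wz":0,"fingers":1}]'

```text
clock: 19.0
eef_pos: [303.9, 414.2, 300.1]
tool_rot: [-1.571, 1.483, 0.596]
force: [0.1, -0.6, 0.0]
width: -0.1
```

```bash
python3 -c "
from cell import ctrl
print(ctrl.finish_job())"
```

```text
the job is handed in; nothing more can be done
None
```

The gate is raised and staying up by itself, and the disc rests against the end stop. I handed the job in at about 19 s.

- **Gate:** I pushed the yellow bar up along its arc with the shut fingers, with about 5 N at most in the readings. It fell back on its own, and every later picture shows it raised.
- **Disc:** I slid it along the channel with about 1 N until the force rose to about 10 N at the stop, then backed straight off and retreated. In the last pictures the disc is at x ≈ -58 to -60 mm, against a home of -58.5 mm. Its outline edge in the side view also matches home to within half a pixel.
- **Other things on the bench:** The jar and powder tin re-measured at the same places, within measuring noise of up to about 10 mm. The pencil matched in the top view. I checked the sanding block and wax tin only by eye; they look unmoved. The arm finished clear, with no force on the tool.

Some checks disagreed:
- **Fingertip position:** Both cameras put the visible fingertips about 33 mm behind the reported TCP. I planned with the seen tip, and the contacts with the bar and the disc bore that out.
- **Pencil:** The side-view network placed it wrongly at the end, with low confidence, though the picture shows it in place.
- **Disc sideways:** The point networks put the disc 5–8 mm off to the side. The channel leaves it only about 3 mm of play, so I took that as network error.

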